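# Take the depth of a slanted blind hole in a printed bracket

### The arm

A 7-joint arm with a two-finger parallel gripper is mounted at the origin on the work surface. World frame = base frame: x ahead of the robot, y to its left, z up, the work surface at z = 0. Lengths are in m, angles in rad, forces in N, time in s.
With the tool pointing down it reaches from about 0.425 to 0.825 m from the base axis. Payload 3.6 kg.
Tool frame: the origin (TCP) lies on the mounting face of the last link; the fingertips stand manip.finger_overhang ahead of it and the grasp point (between the pads) lies 167 mm ahead of it (manip.finger_overhang is the distance from the TCP to the fingertips, in m); x points along the fingers, y is the direction in which the jaws open and shut, and the axes are right-handed (so a half turn about x gives the same grasp; the last joint's range is limited). The gripper opens to 93 mm and grips with 3 to 60 N. Pads are 15 mm wide; open, the fingers measure 128 mm over their backs; the gripper's body (75 mm by 188 mm) begins 65 mm behind the grasp point.
Start: joints at [-1.3, 0.615, -0.013, 1.423, 0.008, 1.103, -0.04], TCP at [0.191, 0.621, 0.405] pointing down, gripper open.
Joint ranges: [-3.12, 3.12], [-0.3, 2.06], [-1.34, 1.32], [0.26, 2.42], [-1.36, 4.5], [0.01, 1.98], [-2.84, 2.84]. Speed limits (rad/s): [2.79, 2.79, 3.14, 3.14, 3.14, 3.14, 3.14].

### API

Orientations are given as a rotation vector (axis times angle).
In Python, from rig import readout, imaging, order, manip gives the robot as it stands. The module is installed in compiled form; this text tells all that it offers.
- The arm moves only by the tool carry_out, never from a script. Its argument "moves" is a list of rows, each a list of 5 numbers: the shift along the tool's x, y, z in cm, then the turn about the tool's x in rad, then the closure, from 0 (fully open) to 1 (shut). In form: [[dx, dy, dz, roll, gripper], ...]. A call has exactly 8 rows; each row shifts and turns the pose as measured when the row begins, along the tool's axes as they then stand; what a row does not reach is not made up. A row lasts 1/10 s, in which the tool goes at most 50 mm and 8.59 degrees, less where a joint would pass 70% of its speed; a pose out of reach is approached as far as the arm can. A call is refused whole if a number of a shift passes 5 or a number of a turn 0.15, either way. A call with a gripper value outside its range is refused whole. The fingers move at their own pace and stop on an object; "newtons" is the grip in N (left out, the last holds). Time passes only in rows, so rows that do not move let the fingers close, or fill a call up. It gives the time, the measured TCP pose, the force and the opening at its end, in the units of the state.
- readout.get_state(): the state, without advancing time (a new reading comes with each control period).
- imaging.camera(name): name is "scene" or "top"; returns a dict with "img" (480x640x3 uint8, blue, green, red), "depth" (480x640 float32, m along the optical axis (not along the pixel's ray), 0 where there is no reading), "camera_matrix" (3x3 intrinsics, pixels), "pose" (4x4, takes a point from camera to world coordinates). Camera axes: x right, y up, looking along -z (the intrinsics and any distortion apply to the point x, -y, -z); pixel columns grow to the right and rows downward; lengths in m; the calibration is good to about 2 mm. A picture is of the moment at which its call begins.
- order.close_job(): hands the job in, once; it reports no verdict.
The state is a dict: "time": time; "joint_positions": joint angles; "qvel": joint speeds; "joint_efforts": joint torques, N m; "position": TCP position; "tcp_rot": TCP orientation; "wrist_force": force on the tool from outside, world axes, zero at the start; "ft_torque": the same for the moment, N m; "finger_gap": finger opening in m.
Only numpy, scipy, OpenCV 4.12 (cv2) and the standard library are available. Lean on these libraries where they do the work, as an engineer would, in place of code of your own. Each camera call takes 0.05 s, during which the arm holds its last target.

### The job

Take the depth gauge from its rack and lower its rod straight into the slanted blind hole of the printed bracket until it gently but surely bottoms out, so that the rim of the hole pushes the sliding brass stop up the rod; keep it lightly pressed on the bottom for two seconds. Then draw it out and hang it back in the rack, upright and seated, with the stop still at the depth it took, and leave the other things on the bench where they are.

Things in the scene. Friction and masses are not known exactly. Their poses are not given: they have to be found in the camera images.
- gauge: Depth gauge, about 145 g, hanging in the rack at the start. Origin: centre of its flange's underside; z up along the rod to the grip. Above: aluminium flange 42 mm across, 6 mm thick; square black grip 16 x 16 mm (sides along x, y), z = 6 to 51 mm. Below: cone 28 mm across tapering to 22 mm at z = -8 mm; steel rod 8 mm in diameter, chamfered tip at z = -85 mm.
- rod_tip (a point): Tip of the gauge's rod, on its axis (z = -85 mm in the gauge's frame); axes as the gauge's.
- stop (a joint): Brass stop collar on the gauge's rod, 24 mm across and 10 mm high, held by friction (pushed along the rod with about 1.2 N, felt from when it meets the rim; stays where it is left). Value in m: distance from the rod's tip to the collar's lower face, 0 to 0.064, growing as it is pushed up towards the grip. It starts between 0.012 and 0.030.
- bracket: White printed block 50 x 60 x 60 mm, stuck fast and askew on the build sheet. Origin: centre of the mouth of the blind hole in its slanted upper face, 72 mm above the table. z is the hole's axis, pointing out, 30 degrees from vertical, leaning away from the robot or to a side. The hole is round, 12 mm wide, 45 mm deep, floor flat; rim chamfered 2 mm (16 mm wide at the face). Does not move.
- bore_floor (a point): Centre of the floor of the blind hole; axes as the bracket's.
- sheet: Dark steel build sheet, 150 x 150 x 4 mm, flat on the table, carrying the bracket. Origin: centre of its underside. Does not move.
- rack: Plywood bridge 100 x 100 mm, top face 105 mm above the table, plate 12 mm thick on two side walls (its +y and -y sides). Origin: centre of its underside, on the table. In the middle of the plate a round through hole 30 mm wide; the gauge hangs in it, flange on the plate. Does not move.
- rack_seat (a point): Centre of the rack's hole at the level of its top face: where the gauge's origin is when it hangs seated.
- clip: Loose small white printed clip, 34 x 24 x 26 mm, bystander. Origin: centre of its underside.
- scraper: Loose scraper lying on the table, 280 mm long, blade 65 mm wide, bystander. Origin: underside, middle of its length.
- spool: Loose black filament spool lying flat, 160 mm across, 55 mm high, bystander. Origin: centre of its underside.
- gluepot: Loose small white jar with black cap, 40 mm across, 85 mm high, bystander. Origin: centre of its underside.
Not all that is in view belongs to the job. What is shaped like the gauge but purple is not meant.

How it is judged:
By the outcome, as a careful person would: the job done as asked, in the order asked, and still so for the second after the job is handed in, with the robot touching nothing.
It also fails if it takes over 61 s, if anything falls off the work surface, if the arm or the gripper's body presses on something with over 40 N, if the wrist force passes 120 N, or if a joint passes its speed limit or range.

## Working session

There is one attempt and no reset: what is moved stays moved. The work goes in short steps, Python scripts to look and compute and a tool call to move; the robot and the scene stay as the last step left them, time stands still between calls to the robot, and variables do not carry over. Pictures are saved under pics/ and viewed, and the job is handed in when it is done.

Besides the shell and the picture viewer there is one more tool, called after ">>>" by a JSON object that holds its "api" and its "payload". carry_out: Moves the arm, as the interface text tells. Its arguments: {"type":"object","properties":{"moves":{"type":"array"},"newtons":{"type":"number"}},"required":["moves"]}

```bash
mkdir -p pics; cat > h.py <<'E'
import numpy as np, cv2, pickle
from rig import readout, imaging, order, manip
from scipy.spatial.transform import Rotation as R
def grab(n,tag):
    c=imaging.camera(n); cv2.imwrite(f'pics/{tag}.png',c['img']); pickle.dump(c,open(f'{tag}.pkl','wb')); return c
def load(tag): return pickle.load(open(f'{tag}.pkl','rb'))
def pts(c):
    K=c['camera_matrix'];d=c['depth'];v,u=np.mgrid[0:480,0:640]
    p=np.stack([(u-K[0,2])/K[0,0]*d,-(v-K[1,2])/K[1,1]*d,-d],-1)
    T=c['pose'];return p@T[:3,:3].T+T[:3,3]
def ray(c,u,v,z):
    K=c['camera_matrix'];T=c['pose']
    r=T[:3,:3]@np.array([(u-K[0,2])/K[0,0],-(v-K[1,2])/K[1,1],-1.]);o=T[:3,3]
    return o+r*(z-o[2])/r[2]
def proj(c,P):
    K=c['camera_matrix'];T=c['pose'];q=(np.asarray(P)-T[:3,3])@T[:3,:3]
    return K[0,2]+K[0,0]*q[...,0]/-q[...,2],K[1,2]+K[1,1]*q[...,1]/q[...,2]
E
python3 - <<'E'
from h import *
for n in('scene','top'):
    c=grab(n,n+'0'); print(n,c['camera_matrix'],c['pose'],c.keys())
s=readout.get_state(); print(s, manip.finger_overhang)
print(R.from_rotvec(s['tcp_rot']).as_matrix())
E
```

```text
scene [[518.87279747   0.         319.86497431]
 [  0.         518.87279747 233.47844681]
 [  0.           0.           1.        ]] [[ 0.64852924 -0.52656405  0.54967274  1.20467363]
 [ 0.76095703  0.46634719 -0.45107061 -0.52085565]
 [-0.01882077  0.71080982  0.7031324   0.91123672]
 [ 0.          0.          0.          1.        ]] dict_keys(['img', 'depth', 'camera_matrix', 'pose'])
top [[522.58932959   0.         311.66007222]
 [  0.         522.58932959 237.21807529]
 [  0.           0.           1.        ]] [[ 0.02908568  0.9876584  -0.15389903  0.35041407]
 [-0.99938983  0.03171226  0.01463913  0.02073088]
 [ 0.01933894  0.15337934  0.98797813  1.57110964]
 [ 0.          0.          0.          1.        ]] dict_keys(['img', 'depth', 'camera_matrix', 'pose'])
{'time': 0.1, 'joint_positions': array([-1.29949036,  0.61582657, -0.01258305,  1.42472473,  0.00811167,
        1.10341351, -0.04040904]), 'qvel': array([ 6.93839831e-04, -2.41682897e-03,  2.74307448e-04, -3.60280526e-03,
       -1.48530640e-04, -5.77151836e-05, -8.87614638e-04]), 'joint_efforts': array([ 1.55977614e-03, -4.60043907e+01,  2.10122075e-01, -1.66246712e+01,
       -6.11887523e-02,  1.68948382e-02,  1.03646823e-04]), 'position': array([0.19064236, 0.62112065, 0.4036986 ]), 'tcp_rot': array([ 0.23190716,  1.55841741, -0.23553736]), 'wrist_force': array([-0.05555739,  0.53645782,  0.77557754]), 'ft_torque': array([-0.00831614, -0.00816804,  0.00228091]), 'finger_gap': 0.09247805486423315} 0.1861
[[-6.24797758e-04  2.93389971e-01  9.55992644e-01]
 [-2.23602965e-03  9.55990030e-01 -2.93390630e-01]
 [-9.99997305e-01 -2.32093770e-03  5.87282458e-05]]
```

View pics/scene0.png

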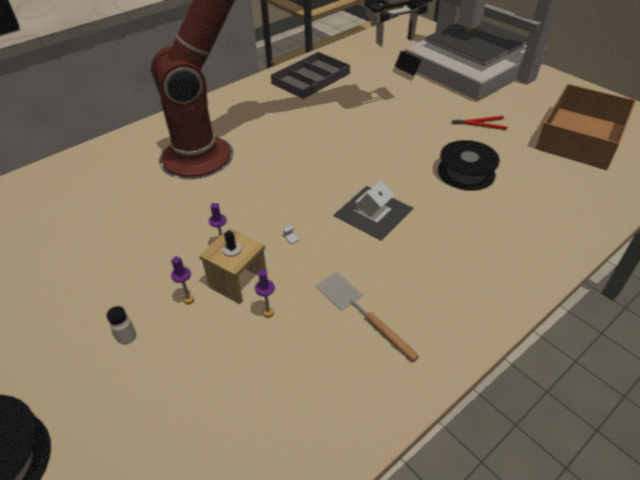

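View pics/top0.png

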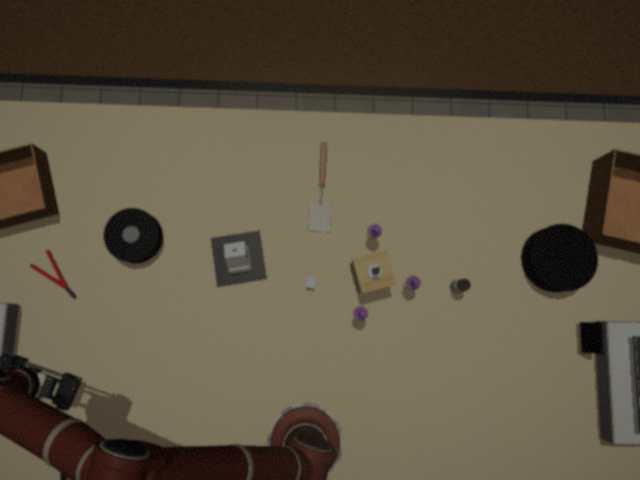

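```bash
python3 - <<'E'
from h import *
a=load('scene0');b=load('top0')
A=cv2.resize(a['img'][190:330,150:310],None,fx=4,fy=4,interpolation=cv2.INTER_CUBIC)
cv2.imwrite('pics/cA.png',A)
B=cv2.resize(a['img'][165:245,325:425],None,fx=7,fy=7,interpolation=cv2.INTER_CUBIC)
cv2.imwrite('pics/cB.png',B)
C=np.hstack([cv2.resize(b['img'][215:305,200:275],(400,480),interpolation=cv2.INTER_CUBIC),cv2.resize(b['img'][215:330,340:436],(400,480),interpolation=cv2.INTER_CUBIC)])
cv2.imwrite('pics/cC.png',cv2.convertScaleAbs(C,alpha=1.6))
P=pts(b);Q=pts(a)
for n,(u,v) in dict(gauge=(376,271),rackA=(360,285),rackB=(385,285),pur1=(375,231),pur2=(414,283),pur3=(361,314),br=(235,249),br2=(238,264),sheet=(220,280)).items(): print('top',n,P[v,u].round(4))
for n,(u,v) in dict(gauge=(231,238),rack=(215,255),p1=(216,210),p2=(179,264),p3=(263,277),br=(380,190),glue=(117,315)).items(): print('sc',n,Q[v,u].round(4))
# purples
for c,Pp in((a,Q),(b,P)):
    hsv=cv2.cvtColor(c['img'],cv2.COLOR_BGR2HSV)
    m=((hsv[...,0]>130)&(hsv[...,0]<155)&(hsv[...,1]>90)).astype(np.uint8)
    n,l,s,ce=cv2.connectedComponentsWithStats(m)
    for i in range(1,n):
        if s[i,4]>15:
            q=Pp[l==i]; print(s[i],q.min(0).round(3),np.median(q,0).round(3),q.max(0).round(3))
E
```

```text
top gauge [ 0.4832 -0.1775  0.1591]
top rackA [ 0.4472 -0.1399  0.1104]
top rackB [ 0.4497 -0.2107  0.1057]
top pur1 [ 0.5989 -0.1781  0.1263]
top pur2 [ 0.4555 -0.2859  0.1358]
top pur3 [ 0.3668 -0.1408  0.1373]
top br [0.5436 0.2198 0.0632]
top br2 [0.5016 0.2106 0.0492]
top sheet [0.4561 0.2667 0.0091]
sc gauge [ 0.494  -0.1779  0.1465]
sc rack [ 0.4761 -0.2135  0.1054]
sc p1 [ 0.3797 -0.1457  0.1287]
sc p2 [ 0.4685 -0.2909  0.1273]
sc p3 [ 0.6123 -0.1833  0.1297]
sc br [0.533  0.2281 0.0749]
sc glue [ 0.4676 -0.4387  0.0852]
[210 204  16  23 217] [ 0.355 -0.162  0.087] [ 0.376 -0.147  0.097] [ 0.392 -0.127  0.14 ]
[172 257  18  25 294] [ 0.445 -0.312  0.088] [ 0.467 -0.294  0.098] [ 0.48  -0.273  0.14 ]
[256 269  18  27 300] [ 0.519 -0.521  0.03 ] [ 0.612 -0.185  0.095] [ 1.205 -0.124  0.911]
[372 226   8   6  16] [ 0.6   -0.195  0.088] [ 0.609 -0.182  0.132] [ 0.62  -0.174  0.138]
[408 277  11  11  47] [ 0.447 -0.308  0.085] [ 0.461 -0.289  0.097] [ 0.476 -0.277  0.139]
[356 308  11   8  40] [ 0.364 -0.159  0.084] [ 0.373 -0.146  0.113] [ 0.384 -0.132  0.138]
```

View pics/cA.png

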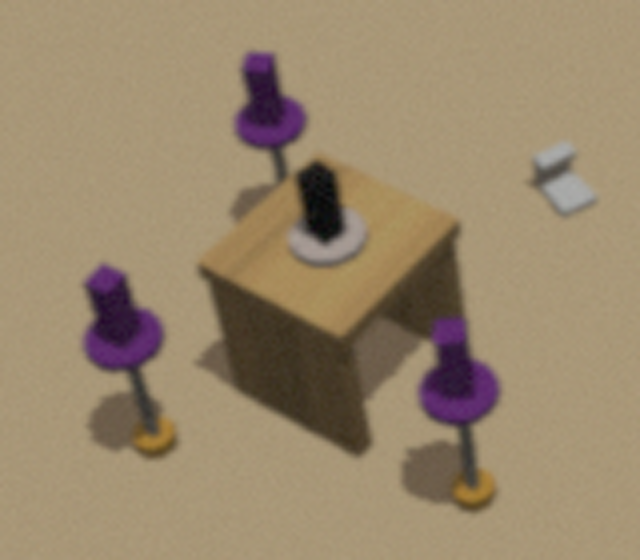

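View pics/cB.png

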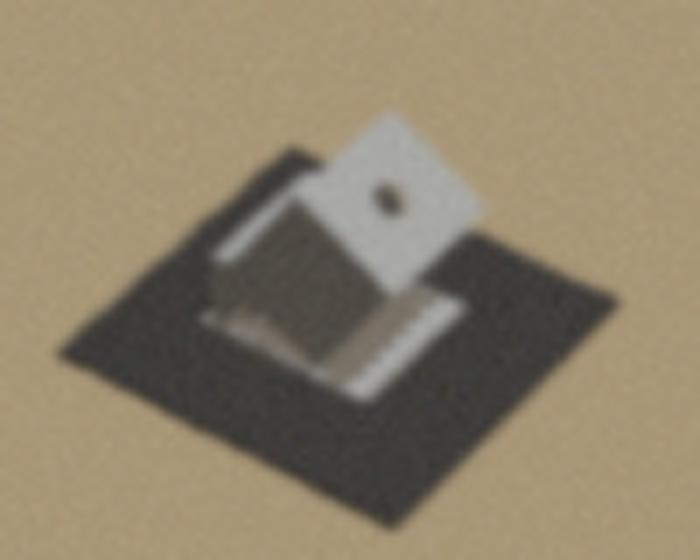

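View pics/cC.png

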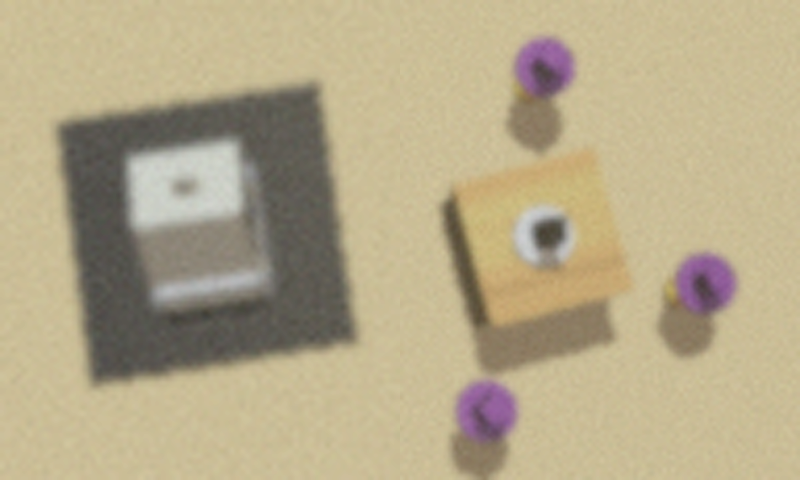

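Candidates for the gauge are the black grip with aluminium flange in the rack at scene (231,240) / top (376,271), and purple lookalikes at scene (217,213), (180,270) and (264,283). I choose the black one in the rack, and the crop confirms it: silver flange on plywood. The bracket's hole is at scene ~(380,194) / top ~(234.5,250).

```bash
python3 - <<'E'
from h import *
a=load('scene0');b=load('top0')
P=pts(b);Q=pts(a)
# slanted face: mask white region
g=a['img'].astype(int); m=np.zeros((480,640),bool)
poly=np.array([[325+390/7,165+112/7],[325+482/7,165+212/7],[325+392/7,165+290/7],[325+302/7,165+195/7]])
mk=np.zeros((480,640),np.uint8);cv2.fillPoly(mk,[poly.astype(int)],1);mk=cv2.erode(mk,np.ones((3,3)))
q=Q[mk>0]; 
c0=np.median(q,0)
for it in range(4):
    c0=q.mean(0);n=np.linalg.svd(q-c0)[2][2];n*=np.sign(n[2]);r=(q-c0)@n;q=q[abs(r)<2.5*r.std()+1e-5]
print('scene face n',n,'tilt',np.degrees(np.arccos(n[2])),'az',np.degrees(np.arctan2(n[1],n[0])),len(q),r.std())
# hole centroid
def hole(c,u0,v0,w):
    gr=cv2.cvtColor(c['img'],cv2.COLOR_BGR2GRAY).astype(float)[v0-w:v0+w+1,u0-w:u0+w+1]
    d=np.clip(np.percentile(gr,70)-10-gr,0,None);vv,uu=np.mgrid[-w:w+1,-w:w+1]
    print(gr.astype(int)); return u0+(d*uu).sum()/d.sum(),v0+(d*vv).sum()/d.sum()
for c,x in((a,(380,194,4)),(b,(234,250,3))):
    u,v=hole(c,*x);print(u,v,ray(c,u,v,.072))
# face corners via plane in scene
for p in poly: print(p.round(1))
# sheet orientation: dark region in top view
for c,roi in((a,(325,430,170,245)),(b,(205,270,225,292))):
    gr=cv2.cvtColor(c['img'],cv2.COLOR_BGR2GRAY); mm=np.zeros_like(gr);x0,x1,y0,y1=roi
    hs=cv2.cvtColor(c['img'],cv2.COLOR_BGR2HSV)
    mm[y0:y1,x0:x1]=((hs[y0:y1,x0:x1,1]<60)).astype(np.uint8)*255
    cs,_=cv2.findContours(mm,0,2);k=max(cs,key=cv2.contourArea);hull=cv2.convexHull(k)
    eps=1
    ap=cv2.approxPolyDP(hull,4,True)[:,0];W=np.array([ray(c,u,v,.004) for u,v in ap]);print('sheet',ap.tolist(),W.round(3).tolist(),W.mean(0))
# rack & gauge
hs=cv2.cvtColor(b['img'],cv2.COLOR_BGR2HSV)
rk=(P[...,2]>.09)&(P[...,2]<.118)&(abs(P[...,0]-.48)<.09)&(abs(P[...,1]+.18)<.075)
k=rk.astype(np.uint8);k=cv2.morphologyEx(k,cv2.MORPH_CLOSE,np.ones((9,9)));cs,_=cv2.findContours(k,0,2);kk=max(cs,key=cv2.contourArea)
W=np.array([ray(b,u,v,.105)[:2] for u,v in kk[:,0]],np.float32);print('rack',cv2.minAreaRect(W))
blk=(hs[...,2]<90)
for c,roi in((b,(366,386,261,281)),(a,(221,242,228,252))):
    x0,x1,y0,y1=roi;print(c['img'][y0:y1,x0:x1].max(2))
E
```

```text
scene face n [0.47849111 0.10131137 0.87222833] tilt 29.2813725219208 az 11.954732670792833 228 0.0020074548558695546
[[169 169 165 157 160 164 167 169 168]
 [167 164 152 133 130 146 157 164 168]
 [167 161 131 101 101 119 147 162 168]
 [168 161 129  98  82 100 134 159 164]
 [168 162 145 110  85  94 129 155 166]
 [168 167 160 137 116 116 139 159 166]
 [170 170 167 160 152 155 161 167 168]
 [166 170 167 167 164 165 167 169 166]
 [167 167 168 168 168 169 168 166 166]]
380.03309692671394 193.1950354609929 [0.53942086 0.22206376 0.072     ]
[[130 129 124 121 122 124 128]
 [123 119 113 111 112 113 123]
 [123 110  97  94  97 104 118]
 [124 108  95  89  95 106 117]
 [126 115 107 104 108 114 122]
 [127 126 122 121 124 124 128]
 [129 129 128 130 125 127 129]]
234.10285714285715 249.66285714285715 [0.54044081 0.22110134 0.072     ]
[380.7 181. ]
[393.9 195.3]
[381.  206.4]
[368.1 192.9]
sheet [[412, 208], [381, 239], [334, 215], [380, 180]] [[0.583, 0.302, 0.004], [0.61, 0.161, 0.004], [0.468, 0.132, 0.004], [0.446, 0.322, 0.004]] [0.5265061  0.22936826 0.004     ]
sheet [[257, 230], [265, 279]
[... 3405 characters left out ...]
6 129  98  56  31  25  14  15  22  18  25  36  75 128 157 164
  165 164 169]
 [150 147 139 119  90  61  21  19  10  14  19  18  24  26  69 126 157 165
  166 162 163]
 [151 149 136 115  94  66  34  15  19  15  21  16  19  22  63 113 150 163
  166 163 163]
 [154 152 150 133 110  78  45  26  18  13  12  23  21  30  69 119 152 162
  163 162 157]
 [158 157 159 156 135 110  85  59  35  24  21  22  31  59 100 139 158 164
  162 158 146]
 [162 163 166 168 157 150 130 106  70  42  28  50  80 108 136 157 164 166
  160 152 140]
 [163 163 162 164 164 162 157 149 118  83  74  99 133 151 158 165 165 165
  153 137 141]
 [159 150 155 156 162 164 165 165 153 137 126 139 157 163 164 165 164 156
  138 127 145]]
```

```bash
python3 - <<'E'
from h import *
a=load('scene0');b=load('top0')
# bracket face contour in scene, brightest
g=cv2.cvtColor(a['img'],cv2.COLOR_BGR2GRAY)
hs=cv2.cvtColor(a['img'],cv2.COLOR_BGR2HSV)
K=8
big=cv2.resize(a['img'][172:214,360:402],None,fx=K,fy=K,interpolation=cv2.INTER_CUBIC)
h2=cv2.cvtColor(big,cv2.COLOR_BGR2HSV)
m=((h2[...,1]<45)&(h2[...,2]>135)).astype(np.uint8)
cs,_=cv2.findContours(m,0,2)
n=None
for az0 in(12,):
  n=np.array([.5*np.cos(np.radians(az0)),.5*np.sin(np.radians(az0)),.866])
M=np.array([.5399,.2216,.072])
def onpl(c,u,v):
    Kk=c['camera_matrix'];T=c['pose'];r=T[:3,:3]@np.array([(u-Kk[0,2])/Kk[0,0],-(v-Kk[1,2])/Kk[1,1],-1.]);o=T[:3,3]
    return o+r*((M-o)@n)/(r@n)
e2=np.cross([0,0,1],n);e2/=np.linalg.norm(e2);e1=np.cross(e2,n)
k=max(cs,key=cv2.contourArea)
W=np.array([onpl(a,360+(u+.5)/K-.5,172+(v+.5)/K-.5) for u,v in k[:,0]])-M
uv=np.stack([W@e1,W@e2],1).astype(np.float32)
keep=uv[:,0]<.035
print('face rect (e1 down-slope, e2 horiz)',cv2.minAreaRect(uv*1000),cv2.contourArea(k)/64)
cv2.drawContours(big,[k],-1,(0,0,255),1);cv2.imwrite('pics/face.png',big)
# top
big=cv2.resize(b['img'][232:282,212:262],None,fx=K,fy=K,interpolation=cv2.INTER_CUBIC)
h2=cv2.cvtColor(big,cv2.COLOR_BGR2HSV);gg=cv2.cvtColor(big,cv2.COLOR_BGR2GRAY)
m=(gg>105).astype(np.uint8);m[:60]=0
cs,_=cv2.findContours(m,0,2);k=min(cs,key=lambda q:abs(q.reshape(-1,2).mean(0)-[(234.-212)*K,(250-232)*K]).sum()+(cv2.contourArea(q)<2000)*1e4)
W=np.array([onpl(b,212+(u+.5)/K-.5,232+(v+.5)/K-.5) for u,v in k[:,0]])-M
print('top',cv2.minAreaRect(np.stack([W@e1,W@e2],1).astype(np.float32)*1000),cv2.contourArea(k)/64)
cv2.drawContours(big,[k],-1,(0,0,255),1);
c2=cv2.resize(cv2.convertScaleAbs(b['img'][256:288,360:392],alpha=2.2),(400,400),interpolation=cv2.INTER_CUBIC)
c3=cv2.resize(cv2.convertScaleAbs(a['img'][224:256,215:247],alpha=5),(400,400),interpolation=cv2.INTER_CUBIC)
cv2.imwrite('pics/f2.png',np.hstack([c2,c3]));cv2.imwrite('pics/f3.png',np.hstack([big,cv2.resize(cv2.imread('pics/face.png'),(400,400))]))
# gauge centre: top face of grip at z .156 ; black blob
for c,(x0,y0) in((b,(362,258)),(a,(215,224))):
    im=cv2.resize(c['img'][y0:y0+32,x0:x0+32],None,fx=K,fy=K,interpolation=cv2.INTER_CUBIC).max(2)
    m=(im<88).astype(np.uint8);cs,_=cv2.findContours(m,0,2);k=max(cs,key=cv2.contourArea)[:,0].astype(float)
    k=np.stack([x0+(k[:,0]+.5)/K-.5,y0+(k[:,1]+.5)/K-.5],1)
    print('blob',k.min(0),k.max(0),k.mean(0))
    if c is b:
        W=np.array([ray(c,u,v,.156)[:2] for u,v in k],np.float32);print(cv2.minAreaRect(W))
# predict projections
G=np.array([.4862,-.1776])
for z in(.105,.111,.156):
    print(z,proj(a,[*G,z]),proj(b,[*G,z]))
E
```

```text
face rect (e1 down-slope, e2 horiz) ((0.49124908447265625, 1.0003280639648438), (64.71699523925781, 53.5307502746582), 88.43388366699219) 375.9609375
top ((1.4885692596435547, -1.5936203002929688), (59.67427444458008, 50.30974578857422), 88.74072265625) 265.4453125
blob [371.4375 266.9375] [379.0625 275.0625] [374.37764085 270.48151408]
((0.4835476577281952, -0.17586149275302887), (0.022280439734458923, 0.02080795355141163), 0.659399688243866)
blob [223.9375 230.1875] [235.4375 250.1875] [229.65148305 240.64230226]
0.105 (np.float64(231.77554435281738), np.float64(249.59424641557283)) (np.float64(373.35281872518516), np.float64(271.6662078991937))
0.111 (np.float64(231.3888012735311), np.float64(247.66609858455965)) (np.float64(373.64356949753966), np.float64(271.47749368923803))
0.156 (np.float64(228.39198941015854), np.float64(232.72518146464617)) (np.float64(375.9014738958659), np.float64(270.0119820373341))
```

View pics/f2.png

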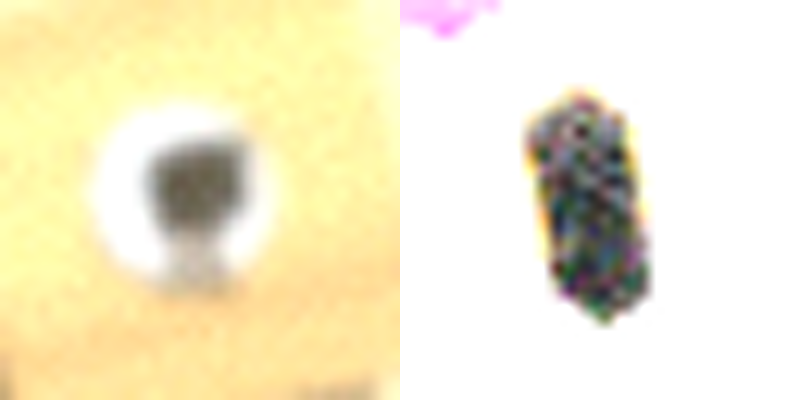

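View pics/f3.png

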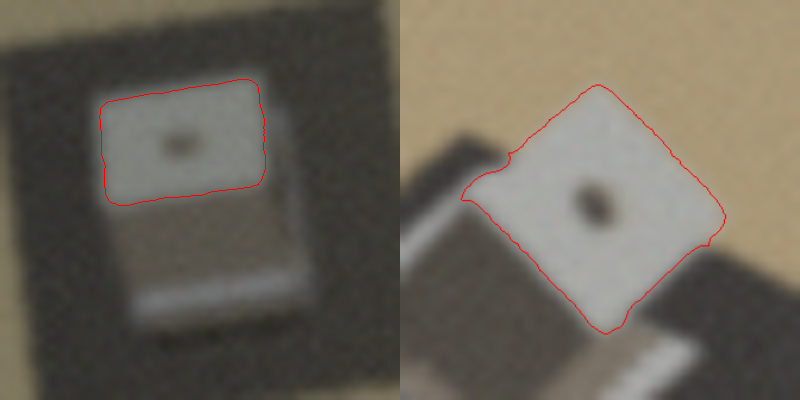

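>>> {"api": "carry_out", "payload": {"moves": [[0,-2.7,3.6,-0.135,0],[0,-3.2,3.2,-0.135,0.57],[0,-3.5,2.8,-0.135,0.57],[0,-3.9,2.3,-0.135,0.57],[0,-4.1,1.7,0,0.57],[0,-4.1,1.7,0,0.57],[0,-4.1,1.7,0,0.57],[0,-4.1,1.7,0,0.57]], "newtons": 8}}

```text
time: 0.9
position: [0.4086, 0.3329, 0.398]
tcp_rot: [-0.226, 1.569, 0.22]
wrist_force: [0.2, 0.2, -0.6]
finger_gap: 0.0428
```

```bash
cat > go.py <<'E'
from h import *
import sys
s=readout.get_state();r=R.from_rotvec(s['tcp_rot']).as_matrix();p=s['position']
f=np.array(s['wrist_force'])
print('t',round(s['time'],2),'tcp',p.round(4),'grasp',(p+.167*r[:,0]).round(4),'gap',round(s['finger_gap'],4))
print('x',r[:,0].round(3),'y az',np.degrees(np.arctan2(r[1,1],r[0,1])).round(2),'F',f.round(2),'T',np.round(s['ft_torque'],3),'q',np.round(s['joint_positions'],2))
if len(sys.argv)>3:
    t=np.array(list(map(float,sys.argv[1:4])));print('delta to grasp target, tool cm',((t-p-.167*r[:,0])@r*100).round(2))
E
python3 go.py .486 -.178 .22
```

```text
t 0.9 tcp [0.4086 0.3329 0.398 ] grasp [0.4071 0.3321 0.231 ] gap 0.0428
x [-0.009 -0.005 -1.   ] y az 106.26 F [ 0.19  0.22 -0.59] T [ 0.086 -0.124 -0.01 ] q [-0.62  0.44 -0.15  1.78  0.08  0.94  1.05]
delta to grasp target, tool cm [  1.28 -51.17  -6.7 ]
```

>>> {"api": "carry_out", "payload": {"moves": [[0,-4.8,0,0.03,0.57],[0,-4.8,0,0,0.57],[0,-4.8,0,0,0.57],[0,-4.8,-0.5,0,0.57],[0,-4.8,-0.5,0,0.57],[0,-4.8,-0.5,0,0.57],[0,-4.8,-0.5,0,0.57],[0,-4.8,-0.5,0,0.57]]}}

```text
time: 1.7
position: [0.4842, -0.0587, 0.3972]
tcp_rot: [-0.201, 1.572, 0.195]
wrist_force: [1.1, 0.4, -0.0]
finger_gap: 0.0398
```

```bash
python3 go.py .486 -.178 .22
```

```text
t 1.7 tcp [ 0.4842 -0.0587  0.3972] grasp [ 0.4827 -0.0595  0.2302] gap 0.0398
x [-0.009 -0.005 -1.   ] y az 104.42 F [ 1.06  0.39 -0.02] T [ 0.061 -0.018  0.03 ] q [ 0.12  0.38 -0.06  1.89  0.03  0.89  1.86]
delta to grasp target, tool cm [  1.07 -11.56  -2.62]
```

>>> {"api": "carry_out", "payload": {"moves": [[0,-4,-0.9,0,0.57],[0,-4,-0.9,0,0.57],[0,-2,-0.5,0,0.57],[0,-1.2,-0.3,0,0.57],[0,-0.3,0,0,0.57],[0,0,0,0,0.57],[0,0,0,0,0.57],[0,0,0,0,0.57]]}}

```text
time: 2.5
position: [0.486, -0.1862, 0.3958]
tcp_rot: [-0.193, 1.576, 0.188]
wrist_force: [0.0, 0.4, -0.4]
finger_gap: 0.0398
```

```bash
python3 go.py .486 -.178 .138; python3 - <<'E'
from h import *
a=grab('scene','s1');b=grab('top','t1')
A=cv2.resize(a['img'][140:290,140:310],(680,600),interpolation=cv2.INTER_CUBIC);cv2.imwrite('pics/s1c.png',A)
E
```

```text
t 2.5 tcp [ 0.486  -0.1862  0.3958] grasp [ 0.4837 -0.1871  0.2288] gap 0.0398
x [-0.013 -0.005 -1.   ] y az 103.9 F [ 0.01  0.43 -0.35] T [ 0.062 -0.057  0.016] q [ 0.34  0.43 -0.03  1.8   0.02  0.92  2.11]
delta to grasp target, tool cm [9.07 0.84 0.57]
```

View pics/s1c.png

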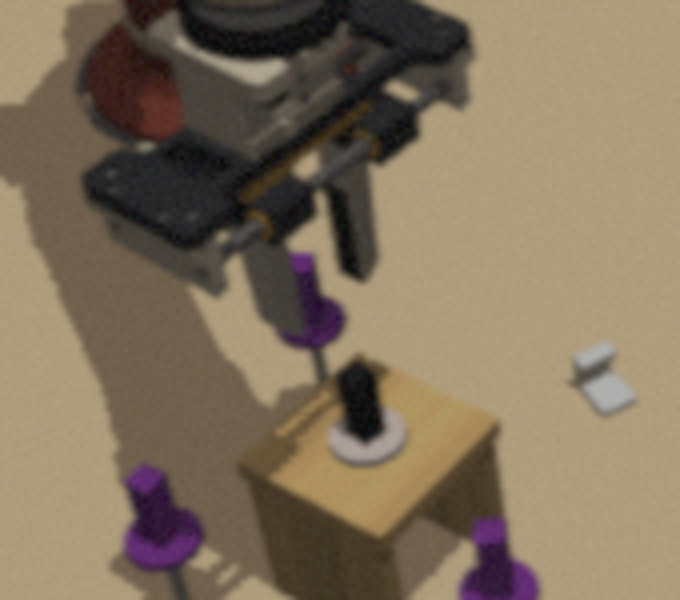

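The picture shows the jaws above the rack, with the gauge at crop (362,410) and decoys clear of them. I centre the jaws and descend.

>>> {"api": "carry_out", "payload": {"moves": [[2,0.8,0.6,0,0.57],[2,0,0,0,0.57],[2,0,0,0,0.57],[1.5,0,0,0,0.57],[0.6,0,0,0,0.57],[0,0,0,0,0.57],[0,0,0,0,0.57],[0,0,0,0,0.57]]}}

```text
time: 3.4
position: [0.4914, -0.1727, 0.3151]
tcp_rot: [-0.201, 1.568, 0.194]
wrist_force: [0.3, 0.3, -0.6]
finger_gap: 0.0402
```

```bash
python3 go.py .486 -.178 .138
```

```text
t 3.4 tcp [ 0.4914 -0.1727  0.3151] grasp [ 0.4904 -0.1736  0.1481] gap 0.0402
x [-0.006 -0.006 -1.   ] y az 104.4 F [ 0.3   0.29 -0.61] T [ 0.057  0.008 -0.035] q [ 0.31  0.53 -0.03  1.9   0.03  0.71  2.09]
delta to grasp target, tool cm [ 1.01 -0.31 -0.53]
```

>>> {"api": "carry_out", "payload": {"moves": [[0.6,-0.2,-0.4,0,0.57],[0.4,-0.1,-0.1,0,0.57],[0,0,0,0,0.57],[0,0,0,0,1],[0,0,0,0,1],[0,0,0,0,1],[0,0,0,0,1],[0,0,0,0,1]], "newtons": 10}}

```text
time: 4.2
position: [0.4873, -0.1778, 0.3061]
tcp_rot: [-0.202, 1.565, 0.192]
wrist_force: [-0.2, -0.1, -0.5]
finger_gap: 0.0171
```

```bash
python3 go.py .486 -.178 .138; python3 - <<'E'
from h import *
a=grab('scene','s2')
A=cv2.resize(a['img'][140:290,140:310],(680,600),interpolation=cv2.INTER_CUBIC);cv2.imwrite('pics/s2c.png',A)
E
```

```text
t 4.2 tcp [ 0.4873 -0.1778  0.3061] grasp [ 0.4869 -0.1789  0.1391] gap 0.0171
x [-0.002 -0.007 -1.   ] y az 104.36 F [-0.22 -0.13 -0.51] T [-0.024 -0.022  0.07 ] q [ 0.33  0.54 -0.03  1.92  0.04  0.68  2.09]
delta to grasp target, tool cm [ 0.11  0.11 -0.07]
```

View pics/s2c.png

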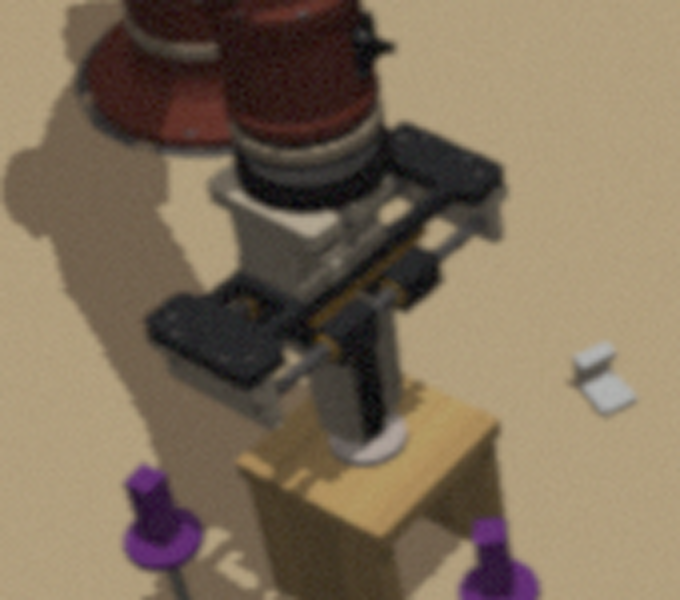

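>>> {"api": "carry_out", "payload": {"moves": [[0,0,0,0,1],[1e-09,0,0,0,1],[-2,0,0,0,1],[-2.5,0,0,0,1],[-2.5,0,0,0,1],[-2.5,0,0,0,1],[-2,0,0,0,1],[-0.5,0,0,0,1]], "newtons": 20}}

```text
time: 5.05
position: [0.4869, -0.1764, 0.4271]
tcp_rot: [-0.2, 1.572, 0.195]
wrist_force: [1.1, -0.2, -2.1]
finger_gap: 0.0156
```

```bash
python3 go.py .54 .05 .25; python3 - <<'E'
from h import *
a=grab('scene','s3')
A=cv2.resize(a['img'][140:290,140:310],(680,600),interpolation=cv2.INTER_CUBIC);cv2.imwrite('pics/s3c.png',A)
E
```

```text
t 5.05 tcp [ 0.4869 -0.1764  0.4271] grasp [ 0.4852 -0.1771  0.2601] gap 0.0156
x [-0.01  -0.004 -1.   ] y az 104.39 F [ 1.14 -0.23 -2.09] T [ 0.071 -0.044  0.01 ] q [ 0.33  0.39 -0.03  1.77  0.02  1.    2.11]
delta to grasp target, tool cm [ 0.86 20.64 10.96]
```

View pics/s3c.png

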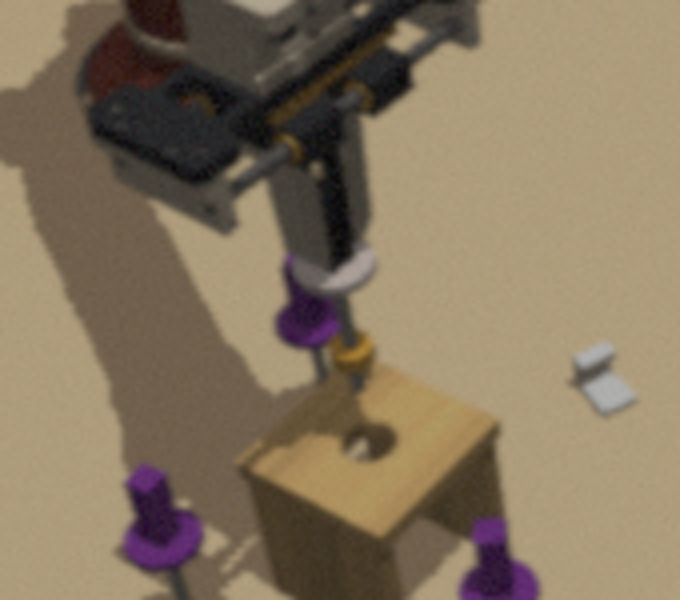

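The gauge is lifted cleanly: stop collar at crop (353,352), rod tip below it, empty rack hole at crop (369,441). Next I move to the bracket.

```bash
python3 go.py .5384 .2213 .26; python3 - <<'E'
from h import *
a=load('s3');print(ray(a,232.25-.4,250.25-.4,.105))
E
```

```text
t 5.1 tcp [ 0.4868 -0.1764  0.4268] grasp [ 0.4851 -0.1771  0.2598] gap 0.0157
x [-0.01  -0.004 -1.   ] y az 104.39 F [ 0.    0.13 -1.26] T [-0.004 -0.04   0.018] q [ 0.33  0.39 -0.03  1.77  0.02  0.99  2.11]
delta to grasp target, tool cm [-0.24 37.26 15.07]
[ 0.4869447  -0.17790245  0.105     ]
```

>>> {"api": "carry_out", "payload": {"moves": [[0,3,1.2,0.03,1],[0,4,1.6,0.03,1],[0,4,1.6,0,1],[0,4,1.6,0,1],[0,4,1.6,0,1],[0,4,1.6,0,1],[0,4,1.6,0,1],[0,4,1.6,0,1]]}}

```text
time: 5.9
position: [0.5486, 0.153, 0.4111]
tcp_rot: [-0.14, 1.598, 0.125]
wrist_force: [0.4, -0.1, -1.5]
finger_gap: 0.0159
```

```bash
python3 go.py .5384 .2213 .26
```

```text
t 5.9 tcp [0.5486 0.153  0.4111] grasp [0.5435 0.151  0.2442] gap 0.0159
x [-0.03  -0.012 -0.999] y az 99.63 F [ 0.38 -0.05 -1.49] T [-0.003 -0.079  0.078] q [-0.26  0.49 -0.08  1.64  0.05  1.05  1.38]
delta to grasp target, tool cm [-1.65  7.01  0.62]
```

>>> {"api": "carry_out", "payload": {"moves": [[-0.3,3,0.3,-0.025,1],[-0.3,2.5,0.3,0,1],[0,1.2,0,0,1],[0,0.3,0,0,1],[0,0,0,0,1],[0,0,0,0,1],[0,0,0,0,1],[0,0,0,0,1]]}}

```text
time: 6.7
position: [0.5402, 0.2277, 0.4067]
tcp_rot: [-0.168, 1.612, 0.147]
wrist_force: [1.1, -0.3, -1.3]
finger_gap: 0.0159
```

```bash
python3 go.py .5384 .2213 .21; python3 - <<'E'
from h import *
a=grab('scene','s4');b=grab('top','t4')
A=cv2.resize(a['img'][90:240,300:470],(680,600),interpolation=cv2.INTER_CUBIC);cv2.imwrite('pics/s4c.png',A)
s=readout.get_state();r=R.from_rotvec(s['tcp_rot']).as_matrix();G=s['position']+.167*r[:,0];t=G+.119*r[:,0]
print('tip',t,proj(a,t),'in crop',(np.array(proj(a,t))-[300,90])*4)
E
```

```text
t 6.7 tcp [0.5402 0.2277 0.4067] grasp [0.5326 0.2247 0.2399] gap 0.0159
x [-0.045 -0.018 -0.999] y az 101.41 F [ 1.08 -0.26 -1.26] T [ 0.074 -0.002  0.029] q [-0.37  0.52 -0.1   1.59  0.05  1.08  1.28]
delta to grasp target, tool cm [ 2.97 -0.43  0.65]
tip [0.52728064 0.22290702 0.1212165 ] (np.float64(377.9947079223125), np.float64(175.16091416738038)) in crop [311.97883169 340.64365667]
```

View pics/s4c.png

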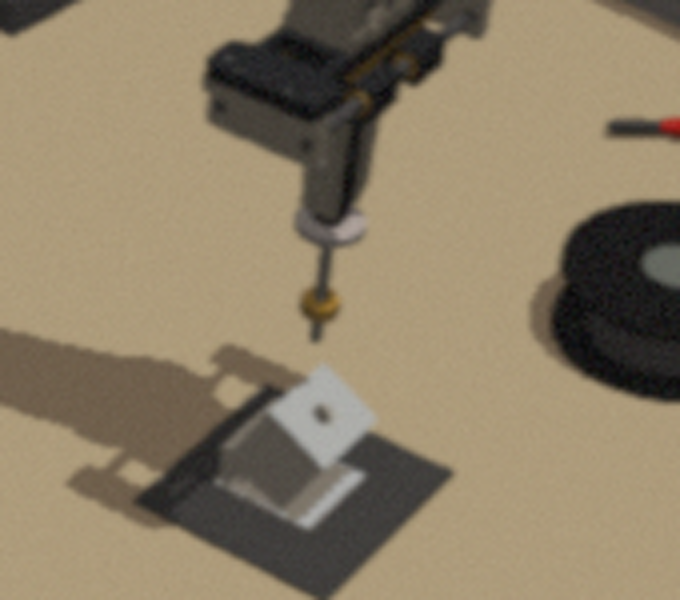

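```bash
cat >> go.py <<'E'
if len(sys.argv)>6:
    t=np.array(list(map(float,sys.argv[4:7])));q=p+.286*r[:,0];print('tip',q.round(4),'delta tip, tool cm',((t-q)@r*100).round(2))
E
python3 go.py 0 0 0 .5375 .2202 .09
```

```text
t 6.8 tcp [0.5402 0.228  0.4069] grasp [0.5326 0.225  0.2401] gap 0.016
x [-0.045 -0.018 -0.999] y az 101.42 F [ 0.08  0.19 -2.02] T [ 0.059 -0.04  -0.017] q [-0.37  0.52 -0.1   1.59  0.05  1.08  1.28]
delta to grasp target, tool cm [ 26.78 -11.31 -55.45]
tip [0.5273 0.2229 0.1212] delta tip, tool cm [ 3.08 -0.44  1.1 ]
```

>>> {"api": "carry_out", "payload": {"moves": [[0,-0.4,1,0,1],[1,0,0,0,1],[1,0,0,0,1],[0.8,0,0,0,1],[0,0,0,0,1],[0,0,0,0,1],[0,0,0,0,1],[0,0,0,0,1]]}}

```text
time: 7.6
position: [0.5504, 0.2247, 0.3752]
tcp_rot: [-0.167, 1.613, 0.146]
wrist_force: [0.1, 1.2, -1.2]
finger_gap: 0.0159
```

```bash
python3 go.py 0 0 0 .5375 .2202 .066; python3 - <<'E'
from h import *
a=grab('scene','s5');b=grab('top','t5')
A=cv2.resize(a['img'][120:225,330:430],(570,600),interpolation=cv2.INTER_CUBIC);cv2.imwrite('pics/s5c.png',A)
E
```

```text
t 7.6 tcp [0.5504 0.2247 0.3752] grasp [0.5427 0.2217 0.2084] gap 0.0159
x [-0.046 -0.018 -0.999] y az 101.38 F [ 0.1   1.15 -1.2 ] T [ 0.073 -0.03   0.051] q [-0.37  0.57 -0.09  1.61  0.06  1.02  1.29]
delta to grasp target, tool cm [ 23.73 -10.85 -56.49]
tip [0.5372 0.2195 0.0896] delta tip, tool cm [2.35 0.08 0.16]
```

View pics/s5c.png

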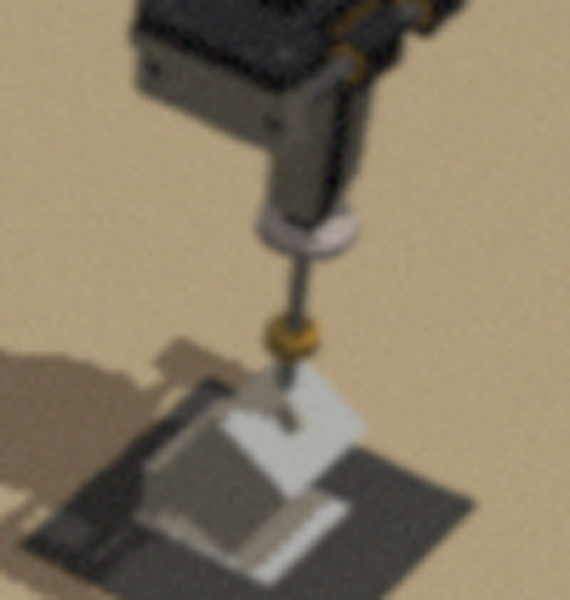

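>>> {"api": "carry_out", "payload": {"moves": [[0.4,0.08,0.1,0,1],[0.4,0,0,0,1],[0.4,0,0,0,1],[0.3,0,0,0,1],[0.2,0,0,0,1],[0.1,0,0,0,1],[0,0,0,0,1],[0,0,0,0,1]]}}

```text
time: 8.5
position: [0.5513, 0.2255, 0.3567]
tcp_rot: [-0.166, 1.609, 0.146]
wrist_force: [0.6, -0.1, -1.1]
finger_gap: 0.0158
```

```bash
python3 go.py 0 0 0 .5375 .2202 .066
```

```text
t 8.5 tcp [0.5513 0.2255 0.3567] grasp [0.5442 0.2227 0.1899] gap 0.0158
x [-0.042 -0.017 -0.999] y az 101.36 F [ 0.59 -0.07 -1.15] T [ 0.096 -0.148  0.033] q [-0.37  0.59 -0.09  1.63  0.06  0.97  1.29]
delta to grasp target, tool cm [ 21.63 -10.97 -56.84]
tip [0.5392 0.2207 0.071 ] delta tip, tool cm [ 0.51 -0.01 -0.16]
```

>>> {"api": "carry_out", "payload": {"moves": [[0.1,0,-0.15,0,1],[0.2,0,0,0,1],[0.2,0,0,0,1],[0.1,0,0,0,1],[0.1,0,0,0,1],[0,0,0,0,1],[0,0,0,0,1],[0,0,0,0,1]]}}

```text
time: 9.3
position: [0.5501, 0.2251, 0.3498]
tcp_rot: [-0.166, 1.606, 0.147]
wrist_force: [0.9, -0.7, -1.7]
finger_gap: 0.0157
```

```bash
python3 go.py 0 0 0 .5375 .2202 .066;python3 - <<'E'
from h import *
a=grab('scene','s6')
A=cv2.resize(a['img'][120:225,330:430],(570,600),interpolation=cv2.INTER_CUBIC);cv2.imwrite('pics/s6c.png',A)
E
```

```text
t 9.3 tcp [0.5501 0.2251 0.3498] grasp [0.5436 0.2224 0.1829] gap 0.0157
x [-0.039 -0.016 -0.999] y az 101.35 F [ 0.87 -0.67 -1.74] T [ 0.018 -0.3    0.02 ] q [-0.37  0.59 -0.09  1.64  0.06  0.95  1.29]
delta to grasp target, tool cm [ 20.76 -10.97 -56.86]
tip [0.5389 0.2205 0.0641] delta tip, tool cm [-0.19 -0.   -0.15]
```

View pics/s6c.png

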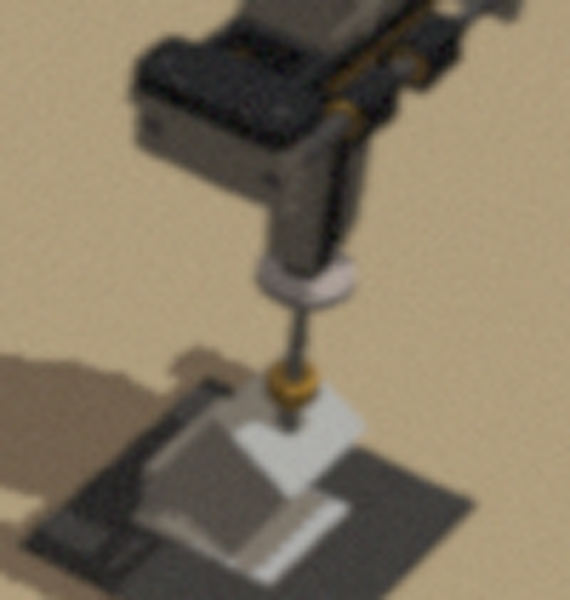

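>>> {"api": "carry_out", "payload": {"moves": [[0,0,0,0,1],[0,0,0.4,0,1],[0,0,0.5,0,1],[0.1,0,0.5,0,1],[0.1,0,0.5,0,1],[0.1,0,0.4,0,1],[0.05,0,0.2,0,1],[0,0,0,0,1]], "newtons": 6}}

```text
time: 10.15
position: [0.5752, 0.2301, 0.3439]
tcp_rot: [-0.167, 1.613, 0.146]
wrist_force: [-0.9, -0.4, -0.9]
finger_gap: 0.016
```

```bash
python3 go.py .5711 .2268 .178;python3 - <<'E'
from h import *
a=grab('scene','s7')
A=cv2.resize(a['img'][120:225,330:430],(570,600),interpolation=cv2.INTER_CUBIC);cv2.imwrite('pics/s7c.png',A)
E
```

```text
t 10.15 tcp [0.5752 0.2301 0.3439] grasp [0.5675 0.2271 0.1771] gap 0.016
x [-0.046 -0.018 -0.999] y az 101.35 F [-0.91 -0.43 -0.92] T [-0.007  0.111  0.026] q [-0.36  0.64 -0.09  1.57  0.06  0.98  1.3 ]
delta to grasp target, tool cm [-0.1  -0.1   0.35]
```

View pics/s7c.png

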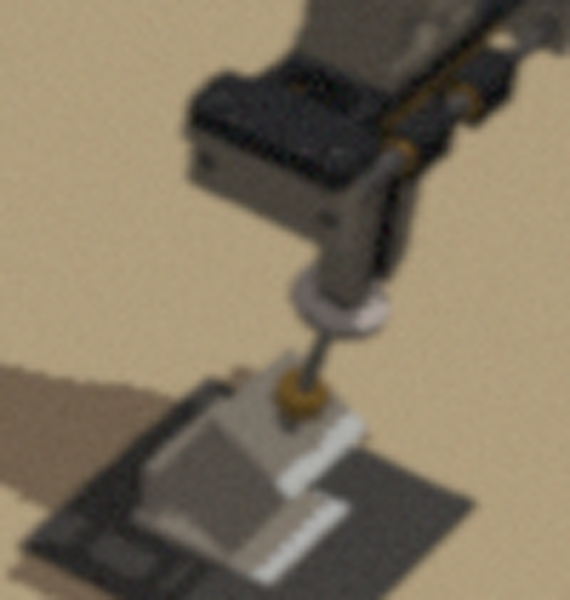

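Pivoting in the jaws works: the gauge now leans about 14° with its tip still in the hole at crop (290,425), under light force. I continue the arc onto the hole axis.

```bash
python3 go.py .5935 .2310 .1681
```

```text
t 10.2 tcp [0.5751 0.2301 0.3439] grasp [0.5673 0.2271 0.1771] gap 0.0159
x [-0.046 -0.018 -0.999] y az 101.36 F [-0.07 -0.06 -0.76] T [ 0.012  0.049 -0.003] q [-0.36  0.64 -0.09  1.57  0.06  0.98  1.3 ]
delta to grasp target, tool cm [ 0.77 -0.12  2.68]
```

>>> {"api": "carry_out", "payload": {"moves": [[0.05,0,0.4,0,1],[0.1,0,0.5,0,1],[0.15,-0.05,0.5,0,1],[0.2,-0.05,0.5,0,1],[0.2,0,0.4,0,1],[0.1,0,0.3,0,1],[0,0,0.1,0,1],[0,0,0,0,1]]}}

```text
time: 11.0
position: [0.6034, 0.2351, 0.3332]
tcp_rot: [-0.167, 1.614, 0.146]
wrist_force: [-0.2, -0.8, -1.1]
finger_gap: 0.0163
```

```bash
python3 go.py .5935 .2310 .1681;python3 - <<'E'
from h import *
a=grab('scene','s8');b=grab('top','t8')
A=cv2.resize(a['img'][120:225,330:430],(570,600),interpolation=cv2.INTER_CUBIC);cv2.imwrite('pics/s8c.png',A)
E
```

```text
t 11.0 tcp [0.6034 0.2351 0.3332] grasp [0.5954 0.2321 0.1664] gap 0.0163
x [-0.048 -0.018 -0.999] y az 101.37 F [-0.17 -0.84 -1.11] T [ 0.084  0.195 -0.047] q [-0.35  0.69 -0.09  1.49  0.06  1.01  1.31]
delta to grasp target, tool cm [-0.16 -0.07 -0.22]
```

View pics/s8c.png

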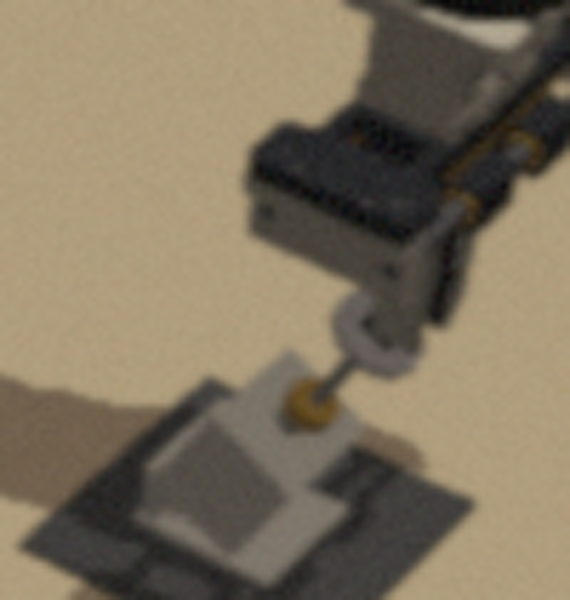

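>>> {"api": "carry_out", "payload": {"moves": [[0.1,-0.05,-0.2,0,1],[0.3,0,-0.15,0,1],[0.35,0,-0.18,0,1],[0.35,0,-0.18,0,1],[0.35,0,-0.18,0,1],[0.35,0,-0.18,0,1],[0.2,0,-0.1,0,1],[0,0,0,0,1]], "newtons": 15}}

```text
time: 11.9
position: [0.5906, 0.2318, 0.3141]
tcp_rot: [-0.166, 1.608, 0.147]
wrist_force: [-0.3, -1.0, -0.1]
finger_gap: 0.0162
```

```bash
python3 go.py .5753 .2275 .1361;python3 - <<'E'
from h import *
a=grab('scene','s9')
A=cv2.resize(a['img'][120:225,330:430],(570,600),interpolation=cv2.INTER_CUBIC);cv2.imwrite('pics/s9c.png',A)
E
```

```text
t 11.9 tcp [0.5906 0.2318 0.3141] grasp [0.5836 0.2291 0.1472] gap 0.0162
x [-0.042 -0.016 -0.999] y az 101.37 F [-0.32 -1.   -0.07] T [ 0.101  0.028 -0.015] q [-0.36  0.69 -0.09  1.56  0.07  0.94  1.3 ]
delta to grasp target, tool cm [ 1.15  0.02 -0.8 ]
```

View pics/s9c.png

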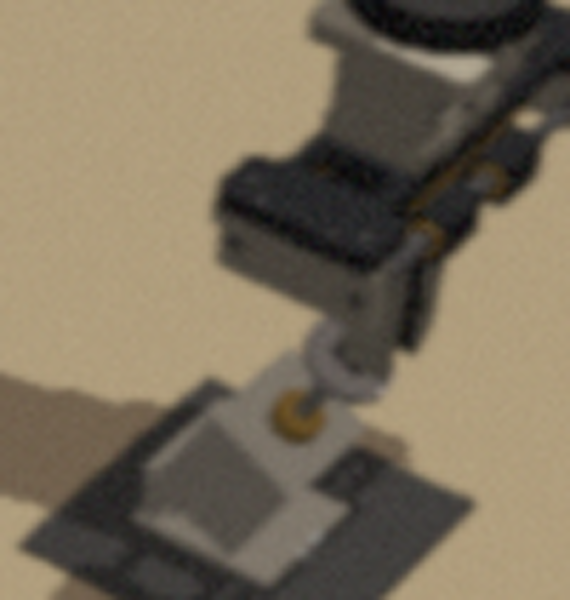

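>>> {"api": "carry_out", "payload": {"moves": [[0.15,0,-0.15,0,1],[0.25,0,-0.18,0,1],[0.25,0,-0.14,0,1],[0.15,0,-0.08,0,1],[0.1,0,-0.05,0,1],[0,0,0,0,1],[0,0,0,0,1],[0,0,0,0,1]]}}

```text
time: 12.75
position: [0.5847, 0.2306, 0.3053]
tcp_rot: [-0.165, 1.605, 0.148]
wrist_force: [0.7, 0.9, 0.5]
finger_gap: 0.0157
```

```bash
python3 go.py .5753 .2275 .1361; python3 -c "
from h import *
import time
for i in range(3): s=readout.get_state(); print(s['wrist_force'].round(2),s['time'])"
```

```text
t 12.75 tcp [0.5847 0.2306 0.3053] grasp [0.5783 0.2282 0.1385] gap 0.0157
x [-0.038 -0.015 -0.999] y az 101.36 F [0.71 0.91 0.52] T [ 0.146 -0.04  -0.035] q [-0.36  0.69 -0.09  1.59  0.07  0.91  1.3 ]
delta to grasp target, tool cm [ 0.25 -0.01 -0.3 ]
[0.71 0.91 0.52] 12.75
[0.71 0.91 0.52] 12.75
[0.71 0.91 0.52] 12.75
```

>>> {"api": "carry_out", "payload": {"moves": [[0.09,0,-0.06,0,1],[0.09,0,-0.06,0,1],[0.09,0,-0.06,0,1],[0,0,0,0,1],[0,0,0,0,1],[0,0,0,0,1],[0,0,0,0,1],[0,0,0,0,1]]}}

```text
time: 13.55
position: [0.5837, 0.2303, 0.3046]
tcp_rot: [-0.164, 1.6, 0.148]
wrist_force: [0.9, 1.0, 2.0]
finger_gap: 0.0157
```

```bash
python3 go.py .5753 .2275 .1361
```

```text
t 13.55 tcp [0.5837 0.2303 0.3046] grasp [0.578  0.2281 0.1378] gap 0.0157
x [-0.034 -0.013 -0.999] y az 101.35 F [0.87 1.05 2.04] T [ 0.072 -0.047  0.001] q [-0.36  0.69 -0.09  1.59  0.07  0.9   1.3 ]
delta to grasp target, tool cm [ 0.18 -0.01 -0.27]
```

>>> {"api": "carry_out", "payload": {"moves": [[0.18,0,-0.1,0,1],[0.18,0,-0.1,0,1],[0.18,0,-0.1,0,1],[0.18,0,-0.1,0,1],[0.18,0,-0.1,0,1],[0.18,0,-0.1,0,1],[0.18,0,-0.1,0,1],[0.18,0,-0.1,0,1]]}}

```text
time: 14.35
position: [0.5831, 0.2295, 0.3013]
tcp_rot: [-0.157, 1.566, 0.152]
wrist_force: [0.2, -0.5, 7.9]
finger_gap: 0.0158
```

```bash
python3 go.py .5753 .2275 .1361;python3 - <<'E'
from h import *
a=grab('scene','s10');b=grab('top','t10')
A=cv2.resize(a['img'][120:225,330:430],(570,600),interpolation=cv2.INTER_CUBIC);cv2.imwrite('pics/s10c.png',A)
E
```

```text
t 14.35 tcp [0.5831 0.2295 0.3013] grasp [0.5829 0.2289 0.1343] gap 0.0158
x [-0.001 -0.004 -1.   ] y az 101.29 F [ 0.19 -0.52  7.91] T [-0.141  0.001  0.018] q [-0.36  0.69 -0.08  1.61  0.07  0.85  1.29]
delta to grasp target, tool cm [-0.18  0.01 -0.78]
```

View pics/s10c.png

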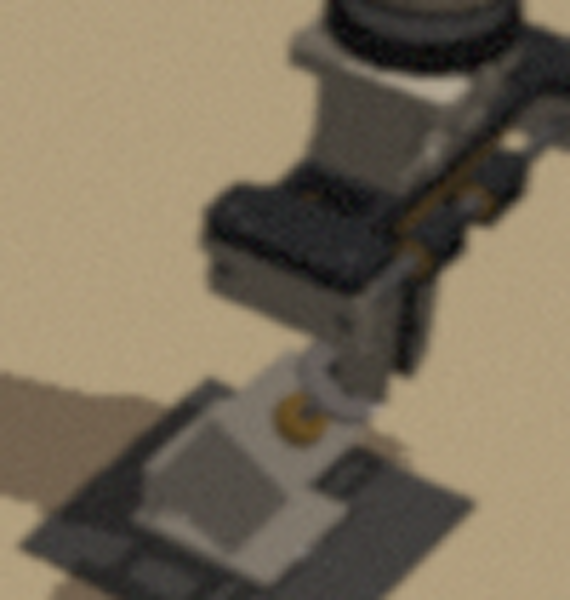

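```bash
python3 - <<'E'
from h import *
for tag in('s10','s9'):
    a=load(tag)
    A=cv2.resize(a['img'][165:205,365:405],(600,600),interpolation=cv2.INTER_CUBIC)
    M=np.array([.5399,.2216,.072]);t=np.radians(30);az=np.radians(11)
    u=np.array([np.sin(t)*np.cos(az),np.sin(t)*np.sin(az),np.cos(t)]);e=np.cross([0,0,1],u);e/=np.linalg.norm(e);f=np.cross(u,e)
    for d,rad,col in((10,12,(0,0,255)),(40,21,(255,0,0)),(46,21,(255,0,0)),(0,12,(0,255,0))):
        P=[M+u*d/1000+rad/1000*(np.cos(w)*e+np.sin(w)*f) for w in np.linspace(0,6.28,60)]
        for q in P:
            x,y=proj(a,q);cv2.circle(A,(int((x-365+.5)*15),int((y-165+.5)*15)),2,col,-1)
    cv2.imwrite(f'pics/{tag}o.png',A)
E
```

```text
(no output)
```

View pics/s10o.png

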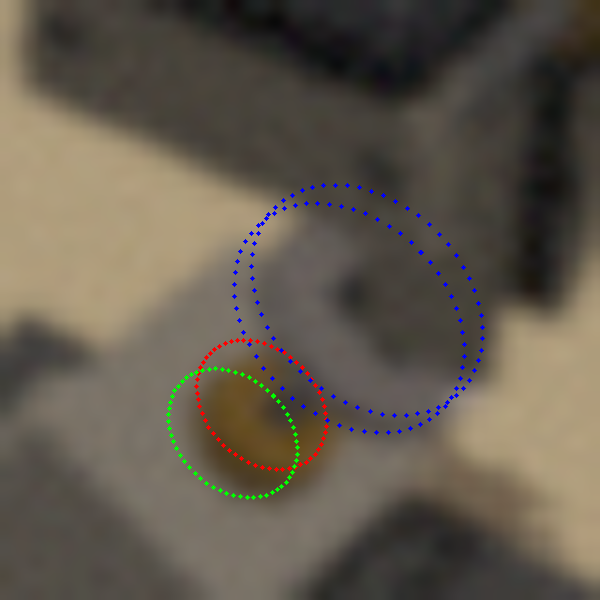

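>>> {"api": "carry_out", "payload": {"moves": [[-0.05,0,-0.3,0,1],[-0.05,0,-0.3,0,1],[0,0,-0.3,0,1],[0,0,0,0,1],[0,0,0,0,1],[0,0,0,0,1],[0,0,0,0,1],[0,0,0,0,1]], "newtons": 12}}

```text
time: 15.25
position: [0.5765, 0.2278, 0.3038]
tcp_rot: [-0.155, 1.554, 0.153]
wrist_force: [3.0, 1.8, 3.3]
finger_gap: 0.0162
```

```bash
python3 go.py .5753 .2275 .1361
```

```text
t 15.25 tcp [0.5765 0.2278 0.3038] grasp [0.5784 0.2277 0.1368] gap 0.0162
x [ 0.011 -0.    -1.   ] y az 101.26 F [2.98 1.83 3.25] T [ 0.128 -0.61  -0.009] q [-0.36  0.67 -0.08  1.63  0.08  0.83  1.29]
delta to grasp target, tool cm [ 0.07  0.04 -0.31]
```

>>> {"api": "carry_out", "payload": {"moves": [[0.13,0,-0.08,0,1],[0.13,0,-0.08,0,1],[0.13,0,-0.08,0,1],[0.13,0,-0.08,0,1],[0.13,0,-0.08,0,1],[0.13,0,-0.08,0,1],[0.13,0,-0.08,0,1],[0.13,0,-0.08,0,1]], "newtons": 15}}

```text
time: 16.05
position: [0.5746, 0.227, 0.3027]
tcp_rot: [-0.152, 1.536, 0.155]
wrist_force: [2.2, 0.5, 6.7]
finger_gap: 0.0159
```

```bash
python3 go.py .5753 .2275 .1361
```

```text
t 16.05 tcp [0.5746 0.227  0.3027] grasp [0.5794 0.2279 0.1358] gap 0.0159
x [ 0.029  0.005 -1.   ] y az 101.21 F [2.21 0.54 6.71] T [ 0.016 -0.436  0.016] q [-0.37  0.67 -0.08  1.65  0.08  0.8   1.29]
delta to grasp target, tool cm [-0.04  0.05 -0.41]
```

>>> {"api": "carry_out", "payload": {"moves": [[0.12,0,-0.05,0,1],[0.12,0,-0.05,0,1],[0.12,0,-0.05,0,1],[0.12,0,-0.05,0,1],[0.12,0,-0.05,0,1],[0.12,0,-0.05,0,1],[0.12,0,-0.05,0,1],[0.12,0,-0.05,0,1]]}}

```text
time: 16.85
position: [0.574, 0.2266, 0.3016]
tcp_rot: [-0.149, 1.522, 0.155]
wrist_force: [3.0, 0.6, 8.1]
finger_gap: 0.0154
```

```bash
python3 go.py .5753 .2275 .1361; python3 - <<'E'
from h import *
for n,tag in(('scene','s11'),):
    a=grab(n,tag)
    A=cv2.resize(a['img'][165:205,365:405],(600,600),interpolation=cv2.INTER_CUBIC)
    M=np.array([.5399,.2216,.072]);t=np.radians(30);az=np.radians(11)
    u=np.array([np.sin(t)*np.cos(az),np.sin(t)*np.sin(az),np.cos(t)]);e=np.cross([0,0,1],u);e/=np.linalg.norm(e);f=np.cross(u,e)
    for d,rad,col in((10,12,(0,0,255)),(40,21,(255,0,0)),(46,21,(255,0,0))):
        for w in np.linspace(0,6.28,60):
            x,y=proj(a,M+u*d/1000+rad/1000*(np.cos(w)*e+np.sin(w)*f));cv2.circle(A,(int((x-365+.5)*15),int((y-165+.5)*15)),1,col,-1)
    cv2.imwrite(f'pics/{tag}o.png',A)
E
```

```text
t 16.85 tcp [0.574  0.2266 0.3016] grasp [0.5811 0.228  0.1347] gap 0.0154
x [ 0.043  0.009 -0.999] y az 101.16 F [2.97 0.58 8.14] T [-0.005 -0.358  0.036] q [-0.37  0.67 -0.08  1.66  0.08  0.78  1.28]
delta to grasp target, tool cm [-0.16  0.06 -0.57]
```

View pics/s11o.png

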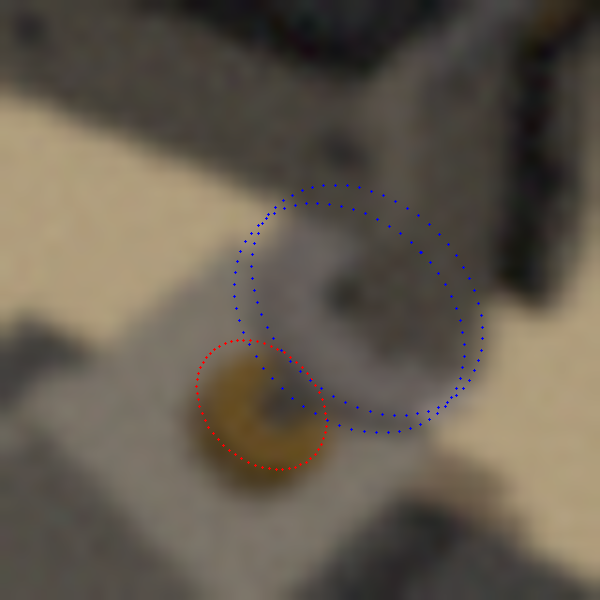

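>>> {"api": "carry_out", "payload": {"moves": [[0.09,0,-0.08,0,1],[0.09,0,-0.08,0,1],[0.09,0,-0.08,0,1],[0.09,0,-0.08,0,1],[0.09,0,-0.08,0,1],[0.09,0,-0.08,0,1],[0.09,0,-0.08,0,1],[0.09,0,-0.08,0,1]]}}

```text
time: 17.7
position: [0.5707, 0.2256, 0.3022]
tcp_rot: [-0.146, 1.509, 0.156]
wrist_force: [2.7, -0.3, 6.0]
finger_gap: 0.016
```

```bash
python3 go.py .5753 .2275 .1361
```

```text
t 17.7 tcp [0.5707 0.2256 0.3022] grasp [0.5799 0.2276 0.1355] gap 0.016
x [ 0.055  0.012 -0.998] y az 101.1 F [ 2.65 -0.32  6.05] T [-0.016 -0.374  0.015] q [-0.37  0.66 -0.08  1.67  0.08  0.76  1.28]
delta to grasp target, tool cm [-0.09  0.08 -0.45]
```

>>> {"api": "carry_out", "payload": {"moves": [[0.08,0,-0.06,0,1],[0.08,0,-0.06,0,1],[0.08,0,-0.06,0,1],[0.08,0,-0.06,0,1],[0.08,0,-0.06,0,1],[0.08,0,-0.06,0,1],[0.08,0,-0.06,0,1],[0.08,0,-0.06,0,1]]}}

```text
time: 18.5
position: [0.5682, 0.2249, 0.3027]
tcp_rot: [-0.144, 1.5, 0.156]
wrist_force: [1.1, 0.9, 6.3]
finger_gap: 0.0158
```

```bash
python3 go.py .5753 .2275 .1361
```

```text
t 18.5 tcp [0.5682 0.2249 0.3027] grasp [0.5789 0.2273 0.136 ] gap 0.0158
x [ 0.064  0.014 -0.998] y az 101.05 F [1.12 0.89 6.28] T [-0.057 -0.288  0.015] q [-0.37  0.65 -0.07  1.68  0.09  0.74  1.27]
delta to grasp target, tool cm [-0.03  0.09 -0.35]
```

>>> {"api": "carry_out", "payload": {"moves": [[-0.3,0,0.2,0,1],[-0.42,0,0.28,0,1],[-0.42,0,0.28,0,1],[-0.42,0,0.28,0,1],[-0.42,0,0.28,0,1],[-0.42,0,0.28,0,1],[-0.2,0,0.13,0,1],[0,0,0,0,1]]}}

```text
time: 19.3
position: [0.5806, 0.2277, 0.3252]
tcp_rot: [-0.148, 1.521, 0.154]
wrist_force: [0.3, 0.9, -1.6]
finger_gap: 0.0163
```

```bash
python3 go.py .5941 .2306 .1628; python3 - <<'E'
from h import *
a=grab('scene','s12')
A=cv2.resize(a['img'][120:225,330:430],(570,600),interpolation=cv2.INTER_CUBIC);cv2.imwrite('pics/s12c.png',A)
E
```

```text
t 19.3 tcp [0.5806 0.2277 0.3252] grasp [0.5879 0.2291 0.1584] gap 0.0163
x [ 0.044  0.008 -0.999] y az 101.09 F [ 0.33  0.93 -1.58] T [ 0.17  -0.219 -0.001] q [-0.36  0.65 -0.08  1.62  0.08  0.84  1.29]
delta to grasp target, tool cm [-0.41  0.03  0.65]
```

View pics/s12c.png

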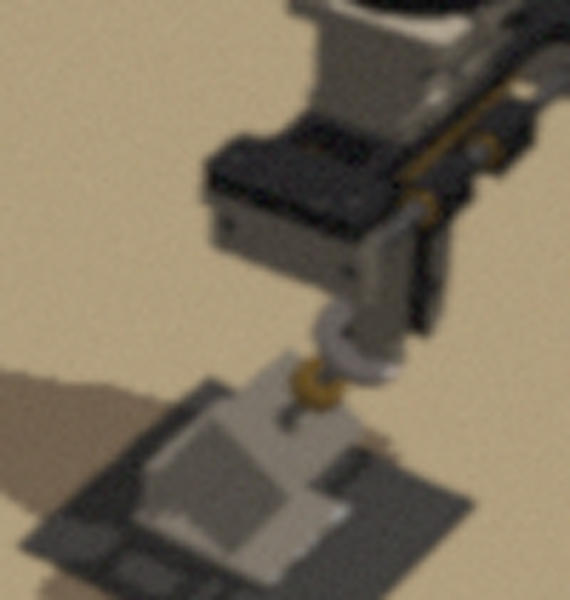

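>>> {"api": "carry_out", "payload": {"moves": [[-0.2,0,0.3,0,1],[-0.3,0,0.3,0,1],[-0.3,0,0.3,0,1],[-0.1,0,0.1,0,1],[0,0,0,0,1],[0,0,0,0,1],[0,0,0,0,1],[0,0,0,0,1]], "newtons": 6}}

```text
time: 20.15
position: [0.59, 0.229, 0.3354]
tcp_rot: [-0.149, 1.524, 0.153]
wrist_force: [-0.1, -1.2, -1.2]
finger_gap: 0.0158
```

```bash
python3 go.py .5966 .2307 .1672
```

```text
t 20.15 tcp [0.59   0.229  0.3354] grasp [0.5968 0.23   0.1686] gap 0.0158
x [ 0.041  0.006 -0.999] y az 101.08 F [-0.13 -1.2  -1.24] T [0.006 0.035 0.016] q [-0.36  0.65 -0.08  1.58  0.08  0.88  1.29]
delta to grasp target, tool cm [ 0.13  0.07 -0.02]
```

>>> {"api": "carry_out", "payload": {"moves": [[-0.2,0,-0.3,0,1],[-0.25,0,-0.5,0,1],[-0.25,0,-0.5,0,1],[-0.2,0,-0.5,0,1],[-0.2,0,-0.5,0,1],[-0.2,0,-0.5,0,1],[-0.05,0,-0.2,0,1],[0,0,0,0,1]]}}

```text
time: 20.95
position: [0.5572, 0.2228, 0.3494]
tcp_rot: [-0.149, 1.521, 0.154]
wrist_force: [0.3, -0.1, -2.1]
finger_gap: 0.0159
```

```bash
python3 go.py .5653 .2255 .18; python3 - <<'E'
from h import *
a=grab('scene','s13')
A=cv2.resize(a['img'][120:225,330:430],(570,600),interpolation=cv2.INTER_CUBIC);cv2.imwrite('pics/s13c.png',A)
E
```

```text
t 20.95 tcp [0.5572 0.2228 0.3494] grasp [0.5645 0.2241 0.1826] gap 0.0159
x [ 0.044  0.007 -0.999] y az 101.11 F [ 0.35 -0.05 -2.07] T [ 0.044 -0.118 -0.033] q [-0.37  0.59 -0.08  1.66  0.08  0.86  1.28]
delta to grasp target, tool cm [0.27 0.13 0.09]
```

View pics/s13c.png

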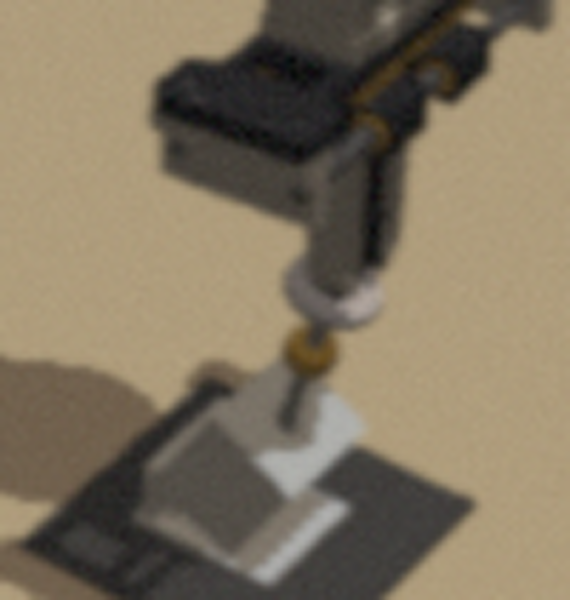

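>>> {"api": "carry_out", "payload": {"moves": [[0,0,-0.4,0,1],[-0.05,0,-0.6,0,1],[-0.05,0,-0.6,0,1],[-0.05,0,-0.6,0,1],[0,0,-0.6,0,1],[0,0,-0.6,0,1],[0,0,-0.3,0,1],[0,0,0,0,1]]}}

```text
time: 21.8
position: [0.5182, 0.2154, 0.3498]
tcp_rot: [-0.148, 1.518, 0.155]
wrist_force: [0.2, 0.3, -1.6]
finger_gap: 0.0163
```

```bash
python3 go.py .5345 .219 .184; python3 - <<'E'
from h import *
a=grab('scene','s14')
A=cv2.resize(a['img'][120:225,330:430],(570,600),interpolation=cv2.INTER_CUBIC);cv2.imwrite('pics/s14c.png',A)
E
```

```text
t 21.8 tcp [0.5182 0.2154 0.3498] grasp [0.526  0.2168 0.183 ] gap 0.0163
x [ 0.046  0.009 -0.999] y az 101.12 F [ 0.16  0.26 -1.64] T [ 0.075 -0.112  0.036] q [-0.38  0.53 -0.08  1.77  0.08  0.8   1.26]
delta to grasp target, tool cm [-0.06  0.05  0.88]
```

View pics/s14c.png

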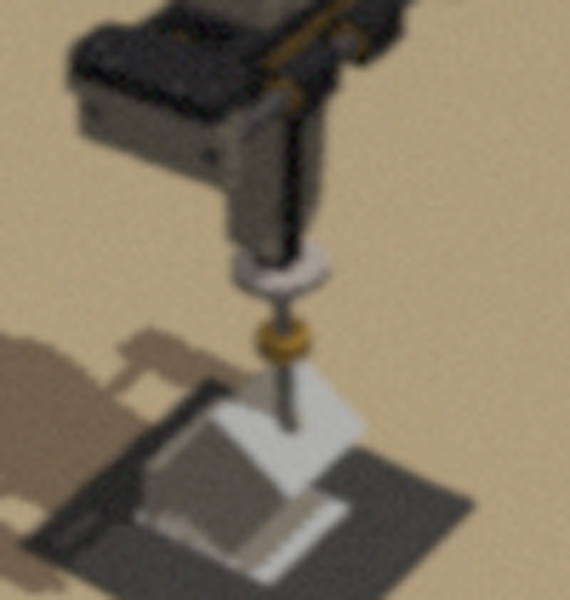

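```bash
python3 - <<'E'
from h import *
a=load('s14');G=np.array([.526,.2168,.183]);e=np.array([.982,.191,0])
for th in(-10,-5,-2,0,3,6,10):
    A=np.sin(np.radians(th))*e+np.cos(np.radians(th))*np.array([0,0,1])
    P=np.array([G-.031*A,G-.069*A,G-.119*A]);x,y=proj(a,P);print(th,((x-330+.5)*5.7).round(0),((y-120+.5)*5.714).round(0))
E
```

```text
-10 [279. 287. 296.] [268. 345. 441.]
-5 [274. 275. 276.] [267. 341. 434.]
-2 [270. 268. 265.] [265. 338. 429.]
0 [268. 263. 257.] [265. 336. 425.]
3 [265. 256. 245.] [263. 333. 420.]
6 [262. 249. 233.] [261. 329. 413.]
10 [258. 240. 218.] [259. 323. 404.]
```

>>> {"api": "carry_out", "payload": {"moves": [[0.05,0,0.3,0,1],[0.05,0,0.4,0,1],[0.05,0,0.4,0,1],[0.05,0,0.4,0,1],[0,0,0.2,0,1],[0,0,0,0,1],[0,0,0,0,1],[0,0,0,0,1]]}}

```text
time: 22.65
position: [0.536, 0.2192, 0.3479]
tcp_rot: [-0.148, 1.524, 0.154]
wrist_force: [-0.1, -0.1, -0.2]
finger_gap: 0.0158
```

```bash
cat > lean.py <<'E'
from h import *
import sys
tag=sys.argv[1];x0,y0=int(sys.argv[2]),int(sys.argv[3])
a=grab('scene',tag);cv2.imwrite(f'pics/{tag}c.png',cv2.resize(a['img'][y0:y0+100,x0:x0+100],(600,600),interpolation=cv2.INTER_CUBIC))
s=readout.get_state();r=R.from_rotvec(s['tcp_rot']).as_matrix();G=s['position']+.167*r[:,0]
e=r[:,2]*[1,1,0];e/=np.linalg.norm(e)
for th in(-10,-5,0,5,10):
    A=np.sin(np.radians(th))*e+np.cos(np.radians(th))*np.array([0,0,1])
    P=np.array([G-.031*A,G-.069*A,G-.119*A]);x,y=proj(a,P);print(th,((x-x0+.5)*6).round(0),((y-y0+.5)*6).round(0))
# brass centroid
h=cv2.cvtColor(a['img'],cv2.COLOR_BGR2HSV)[y0:y0+100,x0:x0+100]
m=((h[...,0]>12)&(h[...,0]<30)&(h[...,1]>140)).astype(np.uint8)
n,l,st,ce=cv2.connectedComponentsWithStats(m)
for i in range(1,n):
    if st[i,4]>8: print('brass',((ce[i]+.5)*6).round(0),st[i,4])
E
python3 go.py .5345 .219 .184; python3 lean.py s15 330 120
```

```text
t 22.65 tcp [0.536  0.2192 0.3479] grasp [0.5428 0.2205 0.1811] gap 0.0158
x [ 0.041  0.008 -0.999] y az 101.1 F [-0.12 -0.1  -0.18] T [0.06  0.324 0.025] q [-0.38  0.56 -0.08  1.72  0.07  0.82  1.27]
delta to grasp target, tool cm [-0.33  0.01 -0.83]
-10 [330. 338. 347.] [301. 381. 482.]
-5 [325. 325. 326.] [299. 377. 475.]
0 [319. 313. 305.] [297. 372. 466.]
5 [313. 300. 284.] [294. 366. 455.]
10 [308. 288. 264.] [291. 359. 443.]
brass [359.  59.] 9
brass [311. 370.] 30
```

View pics/s15c.png

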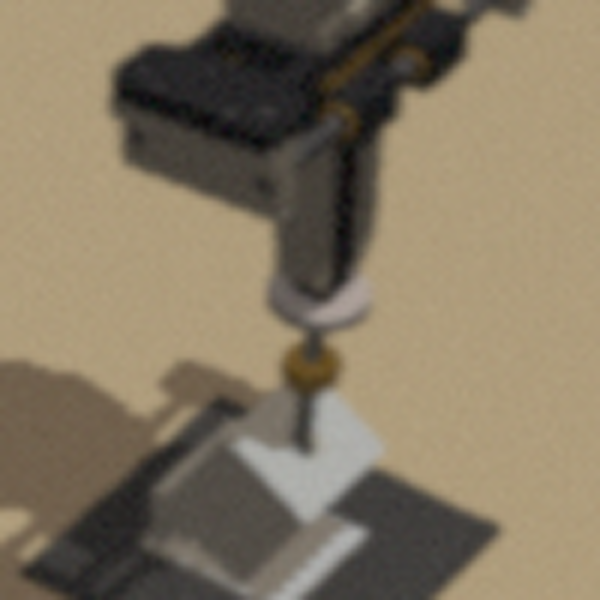

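Gauge upright again: flange at (320,298), collar at (313,365), rod entering the mouth at (305,445), which matches 0° lean. I lift it straight out.

>>> {"api": "carry_out", "payload": {"moves": [[0,0,0,0,1],[-0.6,0,0.02,0,1],[-1,0,0.04,0,1],[-1.2,0,0.05,0,1],[-1.4,0,0.06,0,1],[-1.6,0,0.07,0,1],[-1.4,0,0.06,0,1],[-0.6,0,0.02,0,1]], "newtons": 14}}

```text
time: 23.5
position: [0.5358, 0.2181, 0.4324]
tcp_rot: [-0.149, 1.523, 0.152]
wrist_force: [0.8, -1.1, -2.3]
finger_gap: 0.0162
```

```bash
python3 go.py .4869 -.1785 .265; python3 lean.py s16 330 90
```

```text
t 23.5 tcp [0.5358 0.2181 0.4324] grasp [0.5429 0.2192 0.2656] gap 0.0162
x [ 0.042  0.006 -0.999] y az 101.06 F [ 0.81 -1.08 -2.3 ] T [0.051 0.052 0.03 ] q [-0.37  0.47 -0.09  1.61  0.06  1.02  1.29]
delta to grasp target, tool cm [ -0.43 -37.95 -13.12]
-10 [344. 352. 361.] [303. 390. 501.]
-5 [338. 339. 339.] [301. 386. 494.]
0 [332. 326. 317.] [299. 381. 485.]
5 [326. 313. 295.] [296. 375. 474.]
10 [321. 300. 274.] [293. 368. 462.]
brass [375.  33.] 25
brass [324. 381.] 34
```

View pics/s16c.png

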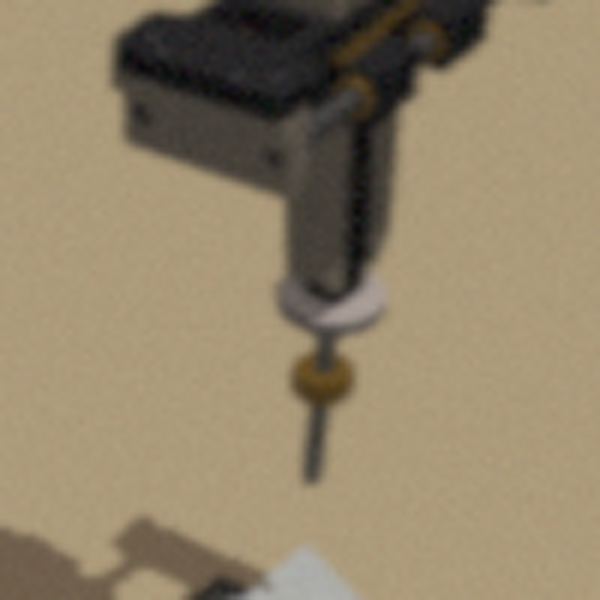

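>>> {"api": "carry_out", "payload": {"moves": [[0,-3,-1,0,1],[0,-4,-1.4,0,1],[0,-4.3,-1.5,0,1],[0,-4.3,-1.5,0,1],[0,-4.3,-1.5,0,1],[0,-4.3,-1.5,0,1],[0,-4.3,-1.5,0,1],[0,-3.5,-1.2,0,1]]}}

```text
time: 24.35
position: [0.4876, -0.1214, 0.4265]
tcp_rot: [-0.157, 1.521, 0.171]
wrist_force: [0.0, -0.8, -1.5]
finger_gap: 0.0157
```

```bash
python3 go.py .4869 -.1785 .255
```

```text
t 24.35 tcp [ 0.4876 -0.1214  0.4265] grasp [ 0.4946 -0.1192  0.2597] gap 0.0157
x [ 0.042  0.013 -0.999] y az 102.04 F [ 0.02 -0.77 -1.45] T [-0.02  -0.003 -0.008] q [ 0.24  0.36 -0.04  1.82 -0.01  0.93  1.98]
delta to grasp target, tool cm [ 0.36 -5.64 -2.01]
```

>>> {"api": "carry_out", "payload": {"moves": [[0,-2,-0.8,0,1],[0,-1.8,-0.6,0,1],[0,-1,-0.3,0,1],[0,-0.3,-0.1,0,1],[0,0,0,0,1],[0,0,0,0,1],[0,0,0,0,1],[0,0,0,0,1]]}}

```text
time: 25.15
position: [0.4779, -0.1804, 0.4246]
tcp_rot: [-0.152, 1.526, 0.165]
wrist_force: [0.6, 0.7, -1.2]
finger_gap: 0.016
```

```bash
python3 go.py .4869 -.1785 .255; python3 lean.py s17 180 170
```

```text
t 25.15 tcp [ 0.4779 -0.1804  0.4246] grasp [ 0.4842 -0.1784  0.2577] gap 0.016
x [ 0.038  0.013 -0.999] y az 101.63 F [ 0.63  0.68 -1.24] T [ 0.01   0.054 -0.004] q [ 0.34  0.37 -0.02  1.8  -0.02  0.94  2.1 ]
delta to grasp target, tool cm [ 0.28 -0.07  0.25]
-10 [269. 300. 337.] [231. 321. 434.]
-5 [264. 287. 317.] [228. 315. 424.]
0 [258. 275. 296.] [225. 309. 412.]
5 [252. 262. 275.] [222. 301. 399.]
10 [247. 250. 254.] [218. 292. 384.]
brass [272. 306.] 54
```

View pics/s17c.png

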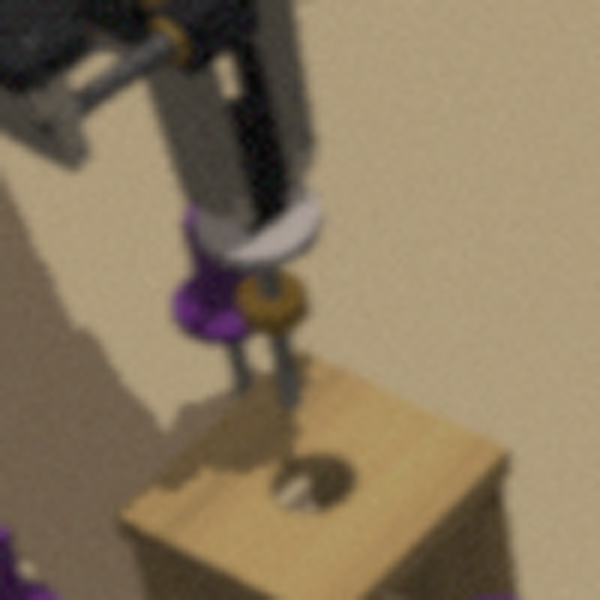

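>>> {"api": "carry_out", "payload": {"moves": [[0,-0.05,0.4,0,1],[0.5,0,0,0,1],[1.2,0,-0.05,0,1],[1.5,0,-0.06,0,1],[1.5,0,-0.06,0,1],[1.2,0,-0.05,0,1],[0.6,0,0,0,1],[0,0,0,0,1]]}}

```text
time: 26.0
position: [0.484, -0.1779, 0.3564]
tcp_rot: [-0.154, 1.524, 0.168]
wrist_force: [0.3, -1.4, -0.7]
finger_gap: 0.0162
```

```bash
python3 go.py .488 -.1783 .15; python3 lean.py s18 180 190
```

```text
t 26.0 tcp [ 0.484  -0.1779  0.3564] grasp [ 0.4906 -0.1758  0.1896] gap 0.0162
x [ 0.039  0.013 -0.999] y az 101.83 F [ 0.25 -1.42 -0.66] T [-0.029  0.038  0.001] q [ 0.34  0.46 -0.03  1.88 -0.02  0.77  2.1 ]
delta to grasp target, tool cm [ 3.94 -0.21 -0.47]
-10 [315. 343. 378.] [263. 347. 451.]
-5 [309. 331. 358.] [261. 341. 441.]
0 [304. 319. 337.] [258. 334. 429.]
5 [298. 307. 317.] [254. 326. 416.]
10 [292. 294. 296.] [250. 318. 401.]
brass [242.  33.] 39
brass [318. 332.] 64
```

View pics/s18c.png

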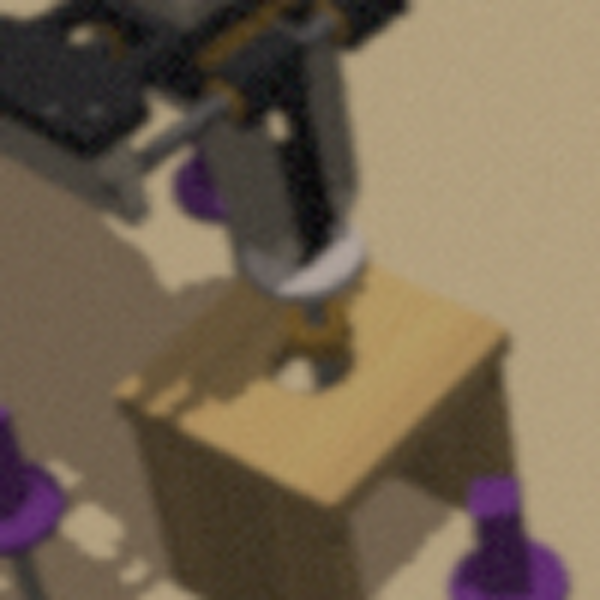

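>>> {"api": "carry_out", "payload": {"moves": [[0,-0.2,-0.3,0,1],[0,0,0,0,1],[0,0,0,0,1],[0,0,0,0,1],[0,0,0,0,1],[0,0,0,0,1],[0,0,0,0,1],[0,0,0,0,1]]}}

```text
time: 26.85
position: [0.4821, -0.1812, 0.3593]
tcp_rot: [-0.156, 1.518, 0.166]
wrist_force: [-0.7, 0.1, -1.5]
finger_gap: 0.0161
```

```bash
python3 go.py .488 -.1783 .15; python3 lean.py s19 180 190
```

```text
t 26.85 tcp [ 0.4821 -0.1812  0.3593] grasp [ 0.4897 -0.1794  0.1925] gap 0.0161
x [ 0.045  0.011 -0.999] y az 101.82 F [-0.71  0.14 -1.51] T [ 0.025  0.05  -0.033] q [ 0.34  0.45 -0.03  1.88 -0.02  0.76  2.11]
delta to grasp target, tool cm [ 4.24  0.13 -0.34]
-10 [303. 332. 367.] [261. 345. 450.]
-5 [298. 320. 347.] [259. 339. 439.]
0 [292. 308. 327.] [256. 332. 428.]
5 [287. 296. 306.] [252. 325. 414.]
10 [281. 283. 286.] [248. 316. 399.]
brass [237.  20.] 15
brass [199.  50.] 11
brass [306. 332.] 69
```

View pics/s19c.png

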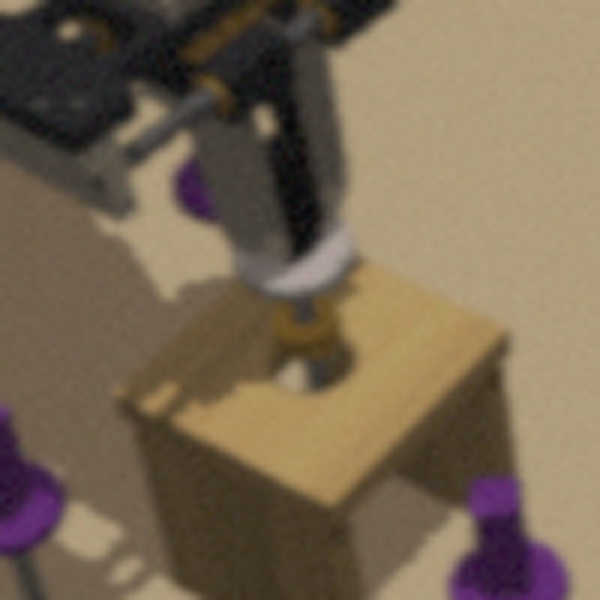

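>>> {"api": "carry_out", "payload": {"moves": [[0.2,0.08,-0.1,0,1],[0.5,0,-0.05,0,1],[0.6,0,-0.03,0,1],[0.6,0,-0.03,0,1],[0.6,0,-0.03,0,1],[0.5,0,-0.02,0,1],[0.2,0,0,0,1],[0,0,0,0,1]]}}

```text
time: 27.7
position: [0.4805, -0.1804, 0.3233]
tcp_rot: [-0.155, 1.52, 0.167]
wrist_force: [-0.6, -0.0, -1.8]
finger_gap: 0.0161
```

```bash
python3 go.py .488 -.1783 .142
```

```text
t 27.7 tcp [ 0.4805 -0.1804  0.3233] grasp [ 0.4878 -0.1785  0.1565] gap 0.0161
x [ 0.043  0.012 -0.999] y az 101.83 F [-0.56 -0.01 -1.81] T [-0.058  0.136 -0.048] q [ 0.34  0.5  -0.03  1.93 -0.02  0.67  2.11]
delta to grasp target, tool cm [ 1.45  0.01 -0.04]
```

>>> {"api": "carry_out", "payload": {"moves": [[0.3,0,0,0,1],[0.4,0,-0.02,0,1],[0.3,0,-0.02,0,1],[0.2,0,0,0,1],[0.1,0,0,0,1],[0,0,0,0,1],[0,0,0,0,1],[0,0,0,0,1]], "newtons": 5}}

```text
time: 28.5
position: [0.4811, -0.1804, 0.3098]
tcp_rot: [-0.156, 1.519, 0.166]
wrist_force: [-0.7, -0.6, -1.5]
finger_gap: 0.0159
```

```bash
python3 go.py .488 -.1783 .139; python3 lean.py s20 180 190
```

```text
t 28.5 tcp [ 0.4811 -0.1804  0.3098] grasp [ 0.4886 -0.1786  0.1429] gap 0.0159
x [ 0.045  0.011 -0.999] y az 101.82 F [-0.67 -0.56 -1.46] T [0.029 0.047 0.004] q [ 0.34  0.52 -0.03  1.94 -0.02  0.64  2.11]
delta to grasp target, tool cm [ 0.39  0.04 -0.07]
-10 [323. 350. 384.] [358. 437. 536.]
-5 [318. 339. 365.] [355. 431. 525.]
0 [312. 327. 345.] [352. 424. 514.]
5 [307. 315. 325.] [349. 416. 500.]
10 [301. 303. 305.] [345. 408. 486.]
brass [248. 146.] 30
```

View pics/s20c.png

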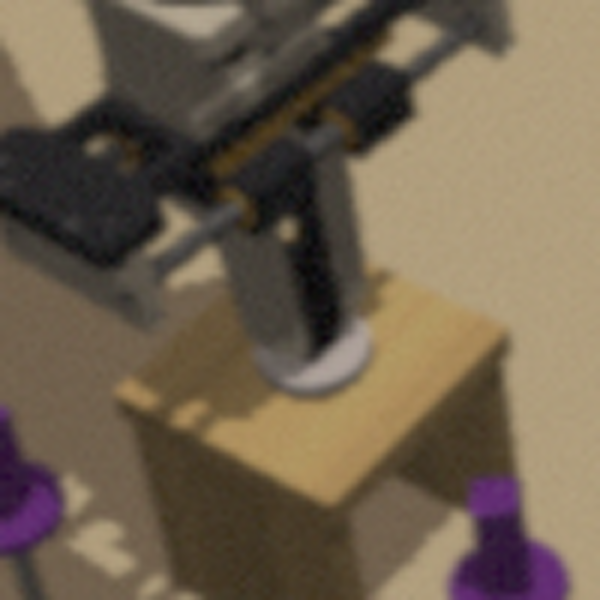

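>>> {"api": "carry_out", "payload": {"moves": [[0.15,0,-0.02,0,1],[0.15,0,-0.02,0,1],[0.15,0,0,0,1],[0.15,0,0,0,1],[0.1,0,0,0,1],[0.1,0,0,0,1],[0,0,0,0,1],[0,0,0,0,1]]}}

```text
time: 29.35
position: [0.4808, -0.1805, 0.3054]
tcp_rot: [-0.157, 1.517, 0.165]
wrist_force: [-0.3, 0.1, -1.4]
finger_gap: 0.0159
```

```bash
python3 go.py .488 -.1783 .139; python3 lean.py s21 180 190
```

```text
t 29.35 tcp [ 0.4808 -0.1805  0.3054] grasp [ 0.4886 -0.1788  0.1386] gap 0.0159
x [ 0.047  0.01  -0.999] y az 101.82 F [-0.33  0.07 -1.44] T [ 0.04   0.073 -0.01 ] q [ 0.34  0.53 -0.03  1.95 -0.02  0.63  2.11]
delta to grasp target, tool cm [-0.04  0.06 -0.05]
-10 [324. 351. 385.] [366. 445. 544.]
-5 [319. 340. 366.] [364. 439. 533.]
0 [314. 328. 346.] [361. 432. 521.]
5 [308. 316. 326.] [357. 425. 508.]
10 [303. 304. 306.] [353. 416. 494.]
brass [307. 111.] 20
brass [246. 158.] 12
```

View pics/s21c.png

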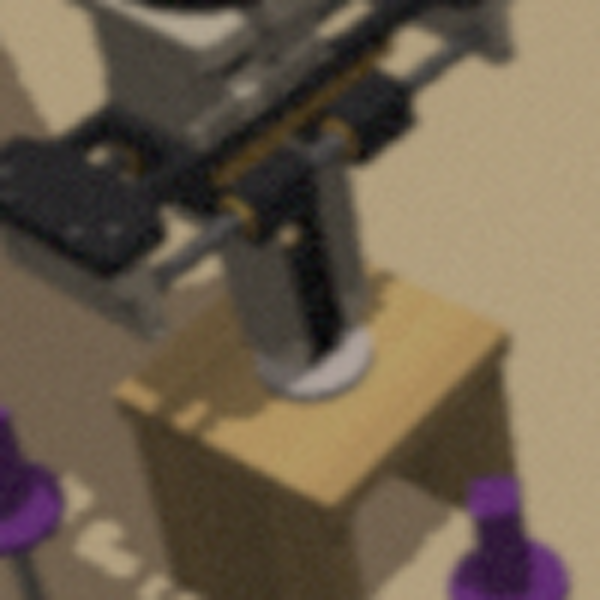

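>>> {"api": "carry_out", "payload": {"moves": [[0.2,0,-0.02,0,1],[0.15,0,-0.02,0,1],[0.15,0,0,0,1],[0.1,0,0,0,1],[0.1,0,0,0,1],[0.1,0,0,0,1],[0.1,0,0,0,1],[0,0,0,0,1]]}}

```text
time: 30.2
position: [0.4813, -0.1801, 0.3025]
tcp_rot: [-0.157, 1.513, 0.164]
wrist_force: [0.0, 0.5, -2.0]
finger_gap: 0.0158
```

```bash
python3 go.py .488 -.1783 .139
```

```text
t 30.2 tcp [ 0.4813 -0.1801  0.3025] grasp [ 0.4898 -0.1785  0.1358] gap 0.0158
x [ 0.051  0.01  -0.999] y az 101.82 F [ 0.03  0.46 -2.02] T [ 0.006  0.116 -0.04 ] q [ 0.34  0.53 -0.03  1.95 -0.02  0.61  2.11]
delta to grasp target, tool cm [-0.33  0.05 -0.16]
```

>>> {"api": "carry_out", "payload": {"moves": [[0.1,0,-0.1,0,1],[0.15,0,-0.05,0,1],[0.15,0,0,0,1],[0.1,0,0,0,1],[0.1,0,0,0,1],[0,0,0,0,1],[0,0,0,0,1],[0,0,0,0,1]]}}

```text
time: 31.0
position: [0.4814, -0.18, 0.3004]
tcp_rot: [-0.157, 1.507, 0.164]
wrist_force: [-2.1, 0.4, 3.1]
finger_gap: 0.0158
```

```bash
python3 go.py .488 -.1783 .139;  python3 lean.py s22 180 190
```

```text
t 31.0 tcp [ 0.4814 -0.18    0.3004] grasp [ 0.4908 -0.1783  0.1337] gap 0.0158
x [ 0.056  0.01  -0.998] y az 101.81 F [-2.11  0.42  3.07] T [0.182 0.312 0.009] q [ 0.34  0.54 -0.03  1.95 -0.02  0.6   2.11]
delta to grasp target, tool cm [-0.55  0.06 -0.24]
-10 [331. 357. 391.] [379. 457. 555.]
-5 [325. 346. 372.] [376. 451. 545.]
0 [320. 334. 352.] [373. 444. 533.]
5 [315. 322. 332.] [369. 436. 519.]
10 [309. 310. 312.] [366. 428. 505.]
brass [328. 110.] 15
brass [261. 162.] 28
```

View pics/s22c.png

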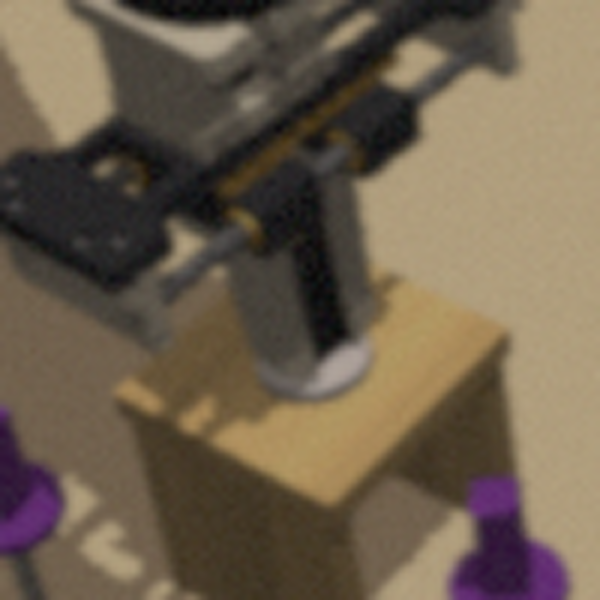

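>>> {"api": "carry_out", "payload": {"moves": [[-0.05,0,-0.05,0,1],[0,0,0,0,0.78],[0,0,0,0,0.7],[0,0,0,0,0.6],[0,0,0,0,0.55],[0,0,0,0,0.5],[0,0,0,0,0.5],[0,0,0,0,0.5]]}}

```text
time: 31.85
position: [0.4814, -0.1803, 0.3]
tcp_rot: [-0.158, 1.507, 0.164]
wrist_force: [-0.6, 0.1, -0.1]
finger_gap: 0.0464
```

```bash
python3 go.py .488 -.1783 .139;  python3 lean.py s23 180 190
```

```text
t 31.85 tcp [ 0.4814 -0.1803  0.3   ] grasp [ 0.491  -0.1787  0.1333] gap 0.0464
x [ 0.057  0.01  -0.998] y az 101.82 F [-0.61  0.06 -0.08] T [0.045 0.068 0.003] q [ 0.35  0.54 -0.03  1.95 -0.02  0.6   2.11]
delta to grasp target, tool cm [-0.59  0.1  -0.25]
-10 [330. 357. 390.] [380. 458. 556.]
-5 [325. 345. 371.] [378. 452. 546.]
0 [319. 334. 351.] [375. 446. 534.]
5 [314. 322. 332.] [371. 438. 521.]
10 [309. 310. 312.] [367. 429. 506.]
brass [352.  95.] 9
brass [320. 116.] 13
brass [217. 198.] 30
```

View pics/s23c.png

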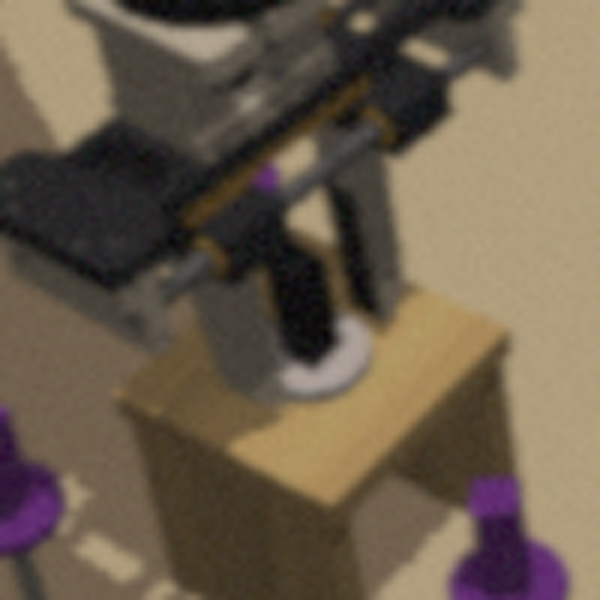

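>>> {"api": "carry_out", "payload": {"moves": [[-0.5,0,0.03,0,0.5],[-1,0,0.05,0,0.5],[-1.5,0,0.08,0,0.5],[-2,0,0.1,0,0.5],[-3,0,0.1,0,0.5],[-3,0,0,0,0.5],[-3,0,0,0,0.5],[-1,0,0,0,0.5]]}}

```text
time: 32.7
position: [0.4754, -0.1808, 0.459]
tcp_rot: [-0.158, 1.507, 0.164]
wrist_force: [0.2, -0.4, -0.0]
finger_gap: 0.0463
```

```bash
python3 go.py .488 -.1783 .139;  python3 lean.py s24 180 190; python3 -c "
from h import *
b=grab('top','t24');cv2.imwrite('pics/t24c.png',cv2.resize(b['img'][180:330,200:480],(800,428)))"
```

```text
t 32.7 tcp [ 0.4754 -0.1808  0.459 ] grasp [ 0.4849 -0.1791  0.2923] gap 0.0463
x [ 0.057  0.01  -0.998] y az 101.83 F [ 0.19 -0.45 -0.01] T [-0.011  0.036  0.045] q [ 0.35  0.33 -0.03  1.76 -0.02  1.    2.11]
delta to grasp target, tool cm [15.32  0.04 -0.56]
-10 [252. 284. 323.] [ 33. 127. 245.]
-5 [247. 271. 302.] [ 30. 121. 235.]
0 [241. 258. 280.] [ 27. 115. 223.]
5 [235. 245. 259.] [ 24. 107. 210.]
10 [229. 233. 237.] [ 20.  98. 195.]
```

View pics/s24c.png

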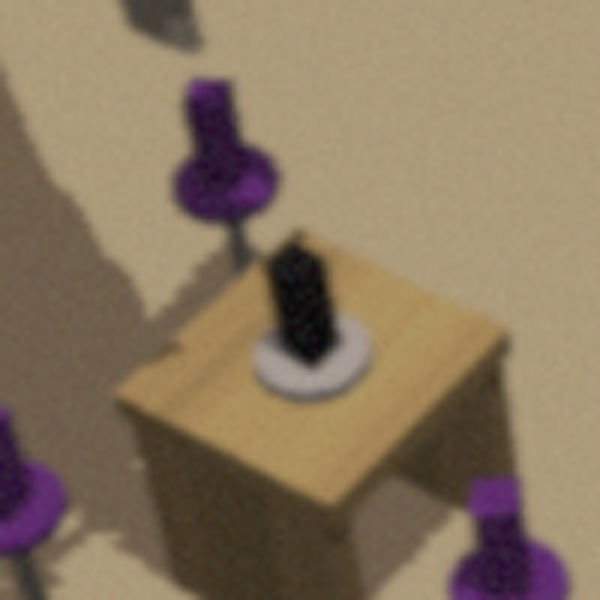

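View pics/s24.png

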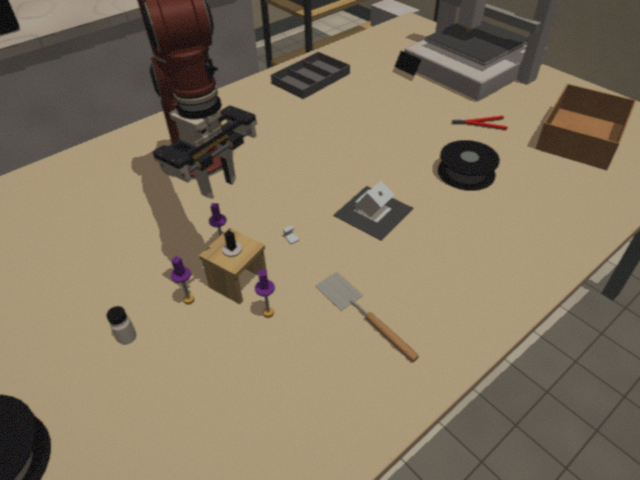

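```bash
python3 - <<'E'
from h import *
a=load('scene0')['img'].astype(int);b=load('s24')['img'].astype(int)
g=lambda i:(i[235:262,215:250].min(2)>130)&((i[235:262,215:250].max(2)-i[235:262,215:250].min(2))<28)
for i in(a,b):
    v,u=np.nonzero(g(i));print('flange px',len(u),u.min()+215,u.max()+215,v.min()+235,v.max()+235)
    m=i[225:255,218:245].max(2)<60;v,u=np.nonzero(m);print('grip px',len(u),u.mean()+218,v.mean()+225,v.min()+225,v.max()+225)
print(readout.get_state()['time'],readout.get_state()['qvel'].round(3))
order.close_job()
E
```

```text
flange px 86 223 240 243 254
grip px 143 229.63636363636363 240.1958041958042 231 249
flange px 84 223 240 243 254
grip px 148 229.5810810810811 239.78378378378378 225 250
32.8 [-0.002  0.045 -0.002  0.06  -0.    -0.021 -0.   ]
the job is handed in; nothing more can be done
```

The depth gauge has taken its depth in the slanted hole and is back in the rack, upright and seated; I handed the job in at 32.8 s of the 61 s allowed.

- **Getting it to 30 degrees:** the moves could not tilt the tool, so I put the rod tip in the hole mouth and let the gauge swing about 30° in a light grip. After the measurement I swung it back upright the same way before lifting it out.
- **Bottoming out:** I slid it in along the hole's axis until it stopped against about 8 N with no further advance. I kept it pressed at roughly 6–10 N for more than 3 s.
- **Hanging it back:** I lowered it into the rack until the wrist force showed contact, released it and moved the gripper clear.

**Last checks:**
- **Seating:** the flange fills exactly the same picture area as at the start, columns 223–240 and rows 243–254. The grip centre agrees to about 0.4 px.
- **Bystanders:** the last overview showed the clip, scraper, spool, jar and purple lookalikes where they were, judged by eye only.
- **Stop:** after the gauge came out, the collar's place on the rod matched about 45 mm in two pictures, good to about 1.5 mm. I could not see it again once it hung in the rack.

**Disagreements:**
- **Tilt in the hole:** on first contact the gauge leaned a few degrees too far, so I straightened it and pressed again. The stop may therefore read up to about 1 mm too deep.
- **Depth by arm position:** the arm read about 2 mm short of the calculated floor, which is within the calibration error.

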